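# Close up a plaster core mould for pouring

### The arm

A 7-joint arm with a two-finger parallel gripper is mounted at the origin on the work surface; the furniture and walls round the work are solid. World frame = base frame: x ahead of the robot, y to its left, z up, the work surface at z = 0. Lengths are in m, angles in rad, forces in N, time in s.
With the tool pointing down it reaches from about 0.4 to 0.85 m from the base axis. Payload 10.4 kg.
Tool frame: the origin (TCP) lies on the centre line of the jaws, within the pads' length; the fingertips stand 11 mm ahead of it and the grasp point (between the pads) lies 8 mm behind it (tip_reach is the distance from the TCP to the fingertips, in m); z points along the fingers, y is the line along which they close (so a half turn about z gives the same grasp; the last joint's range is limited). The gripper opens to 85 mm and grips with 20 to 120 N. Pads are 22 mm wide; open, the fingers measure 114 mm over their backs; the gripper's body (76 mm by 85 mm) begins 54 mm behind the grasp point. The pads swing forward as they close: fully open they stand 13 mm farther back than shut.
Start: joints at [1.319, 0.332, -0.065, 1.46, 0.022, 1.35, -0.088], TCP at [0.142, -0.609, 0.242] pointing down, gripper open.
Joint ranges: [-2.6, 2.6], [-0.5, 2.12], [-1.47, 1.34], [0.16, 2.42], [-1.27, 4.41], [0.06, 2.06], [-2.6, 2.6]. Speed limits (rad/s): [2.22, 2.22, 2.79, 2.79, 3.14, 3.14, 3.14].

### API

Orientations are given as a unit quaternion [x, y, z, w].
In Python, from workcell import get_obs, camera, hand_in, tip_reach gives the robot as it stands. The module is installed in compiled form; this text tells all that it offers.
- The arm moves only by the tool move_arm, never from a script. Its argument "plan" is a list of rows, each an object with "delta_pos": the shift along the tool's x, y, z in fractions of the full range, 1 being 800 mm, a list of three; "turn": the turn, a rotation vector about the tool's x, y, z in normalised numbers (1 is 90 degrees), a list of three; "fingers": the closure, from 0 (fully open) to 1 (shut). A call has 1 to 12 rows; each row is the pose to reach, as a shift and turn from the pose commanded when the call began, along the tool's axes at that moment; what a row does not reach only later rows make up. A row lasts 1/8 s, in which the tool goes at most 62.5 mm and 10.7 degrees, less where a joint would pass 70% of its speed; a pose out of reach is approached as far as the arm can. Shift and turn numbers lie between -1 and 1, and a call with a number outside is refused. A call with a gripper value outside its range is refused whole. The fingers move at their own pace and stop on an object; "force" is the grip in N (left out, the last holds). Time passes only in rows, so rows that repeat a pose let the fingers close. It gives the time, the measured TCP pose, the force, the opening and the grip force at its end, in the units of the state.
- get_obs(): the state, without advancing time (a new reading comes with each control period).
- camera(name): name is "scene" or "top" or "wrist"; returns a dict with "color" (384x512x3 uint8, red, green, blue), "range_z" (384x512 float32, m along the optical axis (not along the pixel's ray), 0 where there is no reading), "fx", "fy", "cx", "cy" (pixels), "R" (3x3) and "t" (3): a world point X has camera coordinates R X + t; the wrist camera has in their place "tool_from_camera" (4x4, takes a point from camera to tool coordinates, whose origin is the TCP and whose axes are the flange's). Camera axes: x right, y down, z forward; pixel columns grow to the right and rows downward; lengths in m; the calibration is good to about 2 mm. A picture is of the moment at which its call begins: read the wrist's pose just before it.
- hand_in(): hands the job in; it is judged then, once.
The state is a dict: "clock": time; "joint_pos": joint angles; "joint_velocities": joint speeds; "tau": joint torques, N m; "position": TCP position; "ee_rot": TCP orientation; "ft_force": force on the tool from outside, world axes, zero at the start; "torque": the same for the moment, N m; "grip_width": opening from 0.0 (shut) to 1.0 (fully open); "grasp_force": force on a finger pad.
Only numpy, scipy, OpenCV 4.12 (cv2) and the standard library are available. Lean on these libraries where they do the work, as an engineer would, in place of code of your own. Each camera call takes 0.05 s, during which the arm holds its last target. There are 200 camera calls.

### The job

Put the plaster mould together on its base for pouring: stand the round core upright in the base's socket, lower the hollow body block over it until it sits down on the base's two keys, lay the cover down on the body block's keys in the same way, and last set the metal pouring cup in the hole of the cover. Set every part down gently without dropping it, each fully home before the next, and leave the square core, the keyed plaster block and the pigment pot where they are.

Things in the scene. Friction and masses are not known exactly. Their poses are not given: they have to be found in the camera images.
- mould_base: Fixed base of the mould: white plaster slab 66 x 128 mm on a plywood board 90 x 148 x 12 mm; its flat top is 34 mm above the bench. In the middle of the top a round core socket 31 mm wide, 14 mm deep, brown floor; on the long centre line two conical keys 88 mm apart, 8 mm high, 18 mm wide at the foot, 9 at the tip. Origin: centre of the underside, on the bench; z up, y along the length
- core: Round core: white plaster plug, domed, standing upright, 53 mm high. Tapered foot 11 mm high, 19 mm wide at the bottom, 26 above; then a shoulder 37 mm wide, narrowing to 32 near the top. Home, the foot is in the base's socket, the shoulder on the base's top and the underside 23 mm above the base's underside. Origin: centre of the underside; z up; round, yaw is meaningless
- jacket: Body block: white plaster block 66 x 128 x 48 mm, a round hole 48 mm wide right through, two keys on top like the base's (8 mm high, 88 mm apart). Underneath two round sockets 22 mm wide, 10 deep, 88 apart, go over the base's keys; either end may go either way. Home, its underside is 34 mm above the base's. Origin: centre of the underside; z up, y along the length; grip across the 66 mm
- cover: Cover: flat white plaster slab 66 x 128 x 26 mm, a round pouring hole 29 mm wide right through the middle, two tiny dark vents, no keys on top. Underneath two sockets like the body block's; either end may go either way. Home, its underside is 48 mm above the body block's underside. Origin: centre of the underside; z up, y along the length; grip across the 66 mm
- pouring_cup: Pouring cup: metal funnel 50 mm high, 52 mm wide with straight sides over the upper 18 mm, narrowing to a shoulder 37 mm wide at height 12 mm, below it a spout 12 mm long, 24 mm wide, 19 at the tip. It stands on the spout. Home, the spout is in the cover's hole, the shoulder on the cover, its underside 14 mm above the cover's underside. Origin: centre of the underside; z up; round
- square_core: Square white plaster core of another mould, 38 x 38 x 46 mm, standing among the parts; leave it alone. Origin: centre of the underside
- key_block: Keyed block: small solid plaster mould piece 68 x 92 x 44 mm with one round key, lying to the right of the lamp's foot; leave it alone. Origin: centre of the underside
- pot: Pigment pot: small round jar with a black lid, 55 mm wide, 52 mm high, standing among the parts; leave it alone. Origin: centre of the underside
- lamp_foot (a point): Foot of the black desk lamp, 90 mm wide, on the bench at the back; from it a thin post rises 0.4 m. The shade hangs 0.05 to 0.25 m to the right of the foot, about 0.1 m nearer the robot, from 0.52 m above the bench up: keep the wrist below it. The wall is 0.06 m behind the foot, and a plug stands out of it at 0.3 m height, 0.15 m to the right; swing across close to the robot
Things that resemble listed ones, but are neither listed nor needed, are in the scene too. Leave any purple look-alike of the pouring_cup alone.

How it is judged:
By the outcome, as a careful person would: the job done as asked, in the order asked, and still so for the second after the job is handed in, with the robot touching nothing.
It also fails if it takes over 120 s, if anything falls off the work surface, if the arm or the gripper's body presses on something with over 40 N, if the wrist force passes 120 N, or if a joint passes its speed limit or range.

## Working session

There is one attempt and no reset: what is moved stays moved. The work goes in short steps, Python scripts to look and compute and a tool call to move; the robot and the scene stay as the last step left them, time stands still between calls to the robot, and variables do not carry over. Pictures are saved under pics/ and viewed, at most 14 in all, crops included, and the job is handed in when it is done.

Besides the shell and the picture viewer there is one more tool, called after "Call:" in YAML: its name, and indented under it one key for each argument. move_arm: Moves the arm, as the interface text tells. Its arguments: {"type":"object","properties":{"plan":{"type":"array","items":{"type":"object","properties":{"delta_pos":{"type":"array","items":{"type":"number"}},"turn":{"type":"array","items":{"type":"number"}},"fingers":{"type":"number"}}}},"force":{"type":"number"}},"required":["plan"]}

```bash
mkdir -p pics; ls
cat > h.py <<'E'
import numpy as np, cv2
from workcell import get_obs, camera, hand_in, tip_reach
from scipy.spatial.transform import Rotation as Rot
def save(c,n): cv2.imwrite('pics/'+n,cv2.cvtColor(c['color'],cv2.COLOR_RGB2BGR))
def pts(c,obs=None):
    z=c['range_z'];v,u=np.mgrid[:z.shape[0],:z.shape[1]]
    P=np.stack([(u-c['cx'])/c['fx']*z,(v-c['cy'])/c['fy']*z,z],-1)
    if 'R' in c: return (P-c['t'])@c['R']
    T=c['tool_from_camera'];P=P@T[:3,:3].T+T[:3,3]
    return P@Rot.from_quat(obs['ee_rot']).as_matrix().T+obs['position']
E
python3 - <<'E'
from h import *
import pickle
o=get_obs();print(o,tip_reach)
cs={}
for n in('scene','top','wrist'):
    c=camera(n);cs[n]=c;save(c,n+'0.png');print(n,c['fx'],c['cx'],c['cy'],c.get('R'),c.get('t'),c.get('tool_from_camera'))
pickle.dump((o,cs),open('c0.pkl','wb'))
a=[cv2.imread(f'pics/{n}0.png') for n in('scene','top')]
E
```

```text
pics
{'clock': 0.0, 'joint_pos': array([ 1.3193534 ,  0.33281138, -0.06468146,  1.46096027,  0.02159753,
        1.34988483, -0.08848931]), 'joint_velocities': array([ 3.53848651e-04, -8.50356680e-04,  6.82908832e-04, -1.06383532e-03,
       -5.09961578e-04, -1.16298508e-03,  6.34139551e-05]), 'tau': array([ 6.52849958e-04, -6.25444365e+01,  4.94267140e-02, -3.91604269e+01,
        1.62581610e-02,  9.91459878e-03, -5.28845192e-05]), 'position': array([ 0.14168489, -0.6083565 ,  0.2415446 ]), 'ee_rot': array([ 9.93459971e-01,  1.14178888e-01, -1.12205192e-04, -6.75033356e-04]), 'ft_force': array([-0.74132384,  0.36342383, -0.01511919]), 'torque': array([ 0.02418789,  0.03083623, -0.01344952]), 'grasp_force': 0.0, 'grip_width': 0.9965745877458767} 0.011
scene 422.827516844022 255.43324884070785 196.9144250345627 [[-0.75538091 -0.65510736 -0.01529792]
 [-0.4634328   0.55058159 -0.69432698]
 [ 0.46328147 -0.51739178 -0.71949706]] [0.38504663 0.15357368 0.87001932] None
top 482.3513337587992 254.42835048427696 188.19555574762126 [[ 4.32554571e-02 -9.99063960e-01 -4.11695341e-04]
 [-9.77516470e-01 -4.22374074e-02 -2.06585458e-01]
 [ 2.06374697e-01  9.33838740e-03 -9.78428474e-01]] [0.11313316 0.42053246 1.31415667] None
wrist 316.9006129950248 254.27426801158492 191.29347337203552 None None [[ 1.24786086e-03 -9.57646360e-01 -2.87944250e-01  7.26502517e-02]
 [ 9.99998503e-01  8.49834578e-04  1.50729872e-03 -5.69445187e-04]
 [-1.19875416e-03 -2.87945700e-01  9.57645987e-01 -1.31410386e-01]
 [ 0.00000000e+00  0.00000000e+00  0.00000000e+00  1.00000000e+00]]
```

View pics/scene0.png

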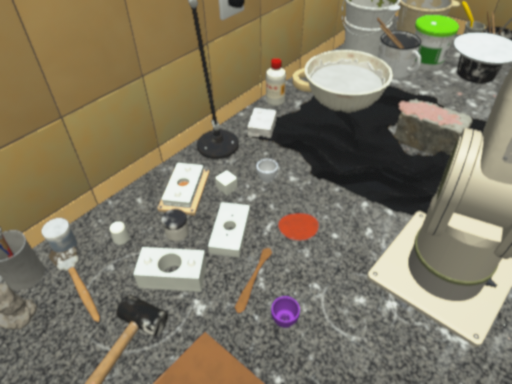

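View pics/top0.png

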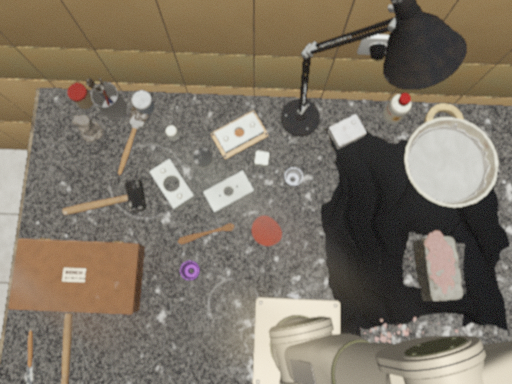

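The scene view shows the base (185,187), cover (230,228), body block (170,268), round core (120,232), square core (226,181), metal cup (267,167), pot (175,222) and key block (262,122). In the top view they are at (239,133), (228,191), (171,184), (171,131), (262,158), (293,177), (204,157) and (348,131). Look-alikes:
- **Cup:** the purple cup, top (190,270).
- **Core:** the square core, top (262,158), and the white jar lid, top (141,100).
- **Slabs:** the key block.

Next I'll take a close crop and measure.

Run:
```python
from h import *
import pickle
o,cs=pickle.load(open('c0.pkl','rb'))
c=cs['top'];P=pts(c)
im=cv2.cvtColor(c['color'],cv2.COLOR_RGB2BGR)[100:220,130:320]
cv2.imwrite('pics/crop1.png',cv2.resize(im,None,fx=4,fy=4,interpolation=cv2.INTER_CUBIC))
np.set_printoptions(precision=4,suppress=True)
for n,(u,v) in dict(core=(171,131),sq=(262,158),cup=(293,177),pot=(204,157),base=(228,138),baseC=(239,132),cov=(218,195),jac=(163,175),keyb=(348,131),purple=(190,270),lamp=(300,118),bench=(200,215)).items():print(n,P[v,u])
cs2=cs['scene'];Q=pts(cs2)
print('scene')
for n,(u,v) in dict(core=(120,226),sq=(227,178),cup=(267,165),pot=(175,215),base=(190,175),cov=(230,212),jac=(147,262),bench=(200,290)).items():print(n,Q[v,u])
# white blobs by height in both views
for nm,c,P in(('top',c,P),('scene',cs2,Q)):
    h=P[...,2]; m=((h>0.02)&(h<0.1)&(c['range_z']>0)&(P[...,0]<0.85)&(P[...,1]<0.6)).astype(np.uint8)
    k,l,s,ce=cv2.connectedComponentsWithStats(m)
    for i in range(1,k):
        if s[i,4]>40:
            q=P[l==i]; zt=np.percentile(q[:,2],90); t=q[q[:,2]>zt-.006]
            (cx,cy),wh,a=cv2.minAreaRect((t[:,:2]*1000).astype(np.float32))
            print(nm,ce[i].round(),s[i,4],'zt %.3f'%zt,round(cx),round(cy),np.round(wh),round(a,1))
```

```text
core [0.5722 0.3784 0.048 ]
sq [0.5036 0.1134 0.0459]
cup [0.4616 0.0208 0.0052]
pot [0.4973 0.2778 0.0535]
base [0.5629 0.2143 0.0335]
baseC [0.5865 0.184  0.0213]
cov [0.3954 0.2343 0.0229]
jac [0.4421 0.3914 0.0444]
keyb [ 0.5969 -0.1322  0.0399]
purple [ 0.1822  0.3025 -0.0019]
lamp [0.63   0.0078 0.0418]
bench [ 0.3395  0.2849 -0.0031]
scene
core [0.5639 0.3755 0.0535]
sq [0.4976 0.1163 0.0461]
cup [0.4649 0.0068 0.0314]
pot [0.5005 0.2773 0.0502]
base [0.5811 0.1601 0.0371]
cov [0.4312 0.1781 0.0253]
jac [0.4471 0.3973 0.053 ]
bench [0.3483 0.3554 0.0023]
top [183.  88.] 2835 zt 0.092 668 307 [100. 585.] 0.4
top [408.  95.] 2491 zt 0.093 677 -296 [576.  82.] 90.0
top [142. 102.] 363 zt 0.066 658 469 [53. 52.] 30.1
top [300. 116.] 513 zt 0.071 641 5 [15. 31.] 41.0
top [444. 111.] 270 zt 0.029 673 -416 [ 51. 107.] 6.9
top [239. 133.] 985 zt 0.038 582 184 [ 68. 128.] 31.8
top [347. 131.] 726 zt 0.044 599 -130 [65. 90.] 28.6
top [451. 162.] 5600 zt 0.086 503 -403 [235. 234.] 75.3
top [172. 133.] 140 zt 0.055 573 378 [28. 25.] 62.2
top [203. 158.] 317 zt 0.055 498 284 [53. 51.] 2.2

[... 940 characters left out ...]
2. 121.] 583 zt 0.042 597 -129 [64. 93.] 29.1
scene [267. 169.] 356 zt 0.049 452 24 [51. 51.] 73.1
scene [183. 184.] 1169 zt 0.036 582 184 [ 68. 133.] 31.4
scene [226. 181.] 321 zt 0.047 503 116 [39. 43.] 89.5
scene [229. 227.] 1320 zt 0.028 407 206 [ 66. 132.] 31.5
scene [175. 221.] 576 zt 0.053 497 283 [54. 54.] 17.8
scene [119. 231.] 290 zt 0.053 570 379 [29. 30.] 0.6
scene [445. 275.] 2299 zt 0.092 -5 44 [143.  61.] 5.2
scene [170. 266.] 2162 zt 0.049 417 367 [129.  69.] 36.3
scene [130. 329.] 2001 zt 0.048 381 470 [86. 36.] 13.4
scene [ 27. 302.] 45 zt 0.043 565 599 [6. 1.] 2.9
scene [285. 310.] 535 zt 0.050 179 298 [51. 52.] 12.5
scene [207. 366.] 2962 zt 0.088 204 458 [168.  83.] 40.5
```

View pics/crop1.png

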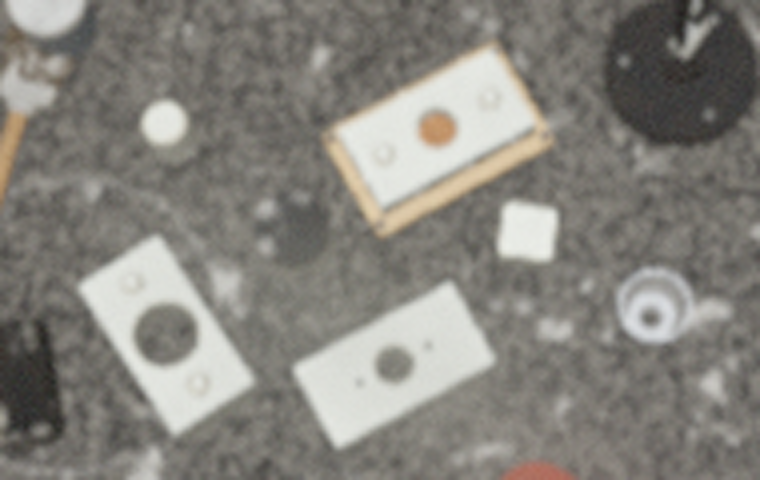

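Both views agree to about 2 mm, and the heights match the listed sizes. The crop confirms the choices: the round core (165,122) is round, the square core (528,231) is not, and the metal cup is at (655,305). Next I'll plan the swing to a viewing pose.

```bash
cat >> h.py <<'E'
def pose(yaw_y): # tool pointing down, tool y at angle (deg)
    a=np.radians(yaw_y); y=np.array([np.cos(a),np.sin(a),0]);z=np.array([0,0,-1.]);x=np.cross(y,z)
    return Rot.from_matrix(np.stack([x,y,z],1))
def rel(p,yaw,o=None):
    o=o or get_obs();R0=Rot.from_quat(o['ee_rot'])
    return np.round(R0.inv().apply(np.array(p)-o['position']),4).tolist(),np.round((R0.inv()*pose(yaw)).as_rotvec(),3).tolist()
E
python3 - <<'E'
from h import *
for i in range(1,13):
    az=-76.9+(76.9-17)*i/12; r=.625+(.47-.625)*i/12; a=np.radians(az)
    print(rel((r*np.cos(a),r*np.sin(a),.24),az))
E
```

```text
([0.0532, -0.015, 0.0017], [-0.001, 0.0, -0.087])
([0.1038, -0.0346, 0.0017], [-0.001, -0.0, -0.174])
([0.1514, -0.0584, 0.0017], [-0.001, -0.0, -0.261])
([0.1957, -0.0858, 0.0018], [-0.001, -0.0, -0.348])
([0.2364, -0.1166, 0.0018], [-0.001, -0.0, -0.435])
([0.2733, -0.1503, 0.0018], [-0.001, -0.0, -0.523])
([0.3061, -0.1865, 0.0019], [-0.001, -0.0, -0.61])
([0.3348, -0.2247, 0.0019], [-0.001, -0.0, -0.697])
([0.3592, -0.2645, 0.002], [-0.001, -0.0, -0.784])
([0.3793, -0.3054, 0.002], [-0.001, -0.0, -0.871])
([0.3951, -0.347, 0.002], [-0.001, -0.0, -0.958])
([0.4066, -0.3889, 0.0021], [-0.001, -0.001, -1.045])
```

Units first: shifts go in shares of 800 mm and turns go in shares of 90 degrees. So 0.407 m / 0.8 = 0.5088, -0.347 m / 0.8 = -0.4338, -1.045 rad / 1.5708 = -0.6653.

Call:
move_arm:
  plan:
    - {"delta_pos": [0.0663,-0.0188,0.0025],"turn": [0,0,-0.0554],"fingers": 0}
    - {"delta_pos": [0.13,-0.0438,0.0025],"turn": [0,0,-0.1108],"fingers": 0}
    - {"delta_pos": [0.1888,-0.0725,0.0025],"turn": [0,0,-0.1662],"fingers": 0}
    - {"delta_pos": [0.245,-0.1075,0.0025],"turn": [0,0,-0.2215],"fingers": 0}
    - {"delta_pos": [0.295,-0.1463,0.0025],"turn": [0,0,-0.2769],"fingers": 0}
    - {"delta_pos": [0.3413,-0.1875,0.0025],"turn": [0,0,-0.333],"fingers": 0}
    - {"delta_pos": [0.3825,-0.2325,0.0025],"turn": [0,0,-0.3883],"fingers": 0}
    - {"delta_pos": [0.4188,-0.2813,0.0025],"turn": [0,0,-0.4437],"fingers": 0}
    - {"delta_pos": [0.4488,-0.33,0.0025],"turn": [0,0,-0.4991],"fingers": 0}
    - {"delta_pos": [0.4738,-0.3813,0.0025],"turn": [0,0,-0.5545],"fingers": 0}
    - {"delta_pos": [0.4938,-0.4338,0.0025],"turn": [0,0,-0.6099],"fingers": 0}
    - {"delta_pos": [0.5088,-0.4863,0.0025],"turn": [0,0,-0.6653],"fingers": 0}

```text
clock: 1.65
position: [0.4498, -0.1361, 0.24]
ee_rot: [0.803, 0.596, -0.0, -0.0]
ft_force: [0.4, 0.3, -0.3]
grip_width: 1.0
grasp_force: 0.0
```

Run:
```python
from h import *
o=get_obs();print(o['clock'],o['joint_pos'].round(3),o['position'])
for i in (3,6,9,12):
    az=-17+(17+27)*i/12; a=np.radians(az);y=-17+48.5*i/12;r=.48
    print(rel((r*np.cos(a),r*np.sin(a),.25),y))
```

```text
1.65 [ 0.768  0.022 -0.572  1.83   0.012  1.294 -0.102] [ 0.44976366 -0.13607284  0.23997549]
([0.0902, 0.0015, -0.01], [-0.001, -0.0, -0.209])
([0.1785, -0.0244, -0.01], [-0.001, -0.0, -0.421])
([0.2602, -0.0667, -0.01], [-0.001, -0.0, -0.632])
([0.3324, -0.1238, -0.0099], [-0.0, -0.0, -0.844])
```

To row units: 0.332 m / 0.8 = 0.415, -0.01 m / 0.8 = -0.0125, -0.844 rad / 1.5708 = -0.5373.

Call:
move_arm:
  plan:
    - {"delta_pos": [0.0563,0.005,-0.0125],"turn": [0,0,-0.0668],"fingers": 0}
    - {"delta_pos": [0.1125,0,-0.0125],"turn": [0,0,-0.1337],"fingers": 0}
    - {"delta_pos": [0.1688,-0.0125,-0.0125],"turn": [0,0,-0.2005],"fingers": 0}
    - {"delta_pos": [0.2225,-0.03,-0.0125],"turn": [0,0,-0.2674],"fingers": 0}
    - {"delta_pos": [0.275,-0.0563,-0.0125],"turn": [0,0,-0.3342],"fingers": 0}
    - {"delta_pos": [0.325,-0.0838,-0.0125],"turn": [0,0,-0.4023],"fingers": 0}
    - {"delta_pos": [0.3713,-0.1188,-0.0125],"turn": [0,0,-0.4698],"fingers": 0}
    - {"delta_pos": [0.415,-0.155,-0.0125],"turn": [0,0,-0.5373],"fingers": 0}
    - {"delta_pos": [0.415,-0.155,-0.0125],"turn": [0,0,-0.5373],"fingers": 0}
    - {"delta_pos": [0.415,-0.155,-0.0125],"turn": [0,0,-0.5373],"fingers": 0}

```text
clock: 2.9
position: [0.4287, 0.2155, 0.2501]
ee_rot: [0.49, 0.872, -0.0, 0.0]
ft_force: [0.6, 0.5, 0.3]
grip_width: 0.999
grasp_force: 0.0
```

```bash
cat >> h.py <<'E'
def parts(c,P,zmin=.015):
    h=P[...,2]; m=((h>zmin)&(h<0.2)&(c['range_z']>.1)&(P[...,0]<0.85)&(P[...,0]>.3)).astype(np.uint8)
    k,l,s,ce=cv2.connectedComponentsWithStats(m)
    for i in range(1,k):
        if s[i,4]>150:
            q=P[l==i]; zt=np.percentile(q[:,2],90); t=q[q[:,2]>zt-.006]
            (cx,cy),wh,a=cv2.minAreaRect((t[:,:2]*1000).astype(np.float32))
            print(ce[i].round(),s[i,4],'zt %.3f'%zt,round(cx,1),round(cy,1),np.round(wh),round(a,1))
E
python3 - <<'E'
from h import *
o=get_obs();print(o['joint_pos'].round(3),o['position'],np.degrees(Rot.from_quat(o['ee_rot']).as_matrix()[:2,1]))
c=camera('wrist');save(c,'w1.png');P=pts(c,o);parts(c,P)
import pickle;pickle.dump((o,c),open('w1.pkl','wb'))
E
```

```text
[ 0.365  0.076 -0.95   1.778  0.064  1.32  -0.054] [0.42873295 0.21554653 0.25011572] [48.9687276  29.74675804]
[326.  34.] 7736 zt 0.049 419.2 366.0 [129.  64.] 36.6
[451. 104.] 1399 zt 0.053 572.7 378.9 [30. 31.] 73.7
[235. 157.] 5991 zt 0.027 407.8 206.2 [ 66. 128.] 31.7
[344. 146.] 2346 zt 0.052 498.7 284.0 [55. 54.] 41.8
[480. 268.] 5555 zt 0.087 713.8 246.2 [ 4. 51.] 0.1
[345. 238.] 4459 zt 0.035 582.7 184.5 [ 67. 129.] 32.0
[265. 263.] 1287 zt 0.047 504.2 116.1 [38. 38.] 85.1
[192. 303.] 1526 zt 0.050 452.9 24.5 [51. 51.] 35.0
[ 60. 303.] 340 zt 0.052 312.2 -60.2 [25.  6.] 12.5
[317. 341.] 1013 zt 0.020 631.6 42.7 [99. 39.] 13.0
[437. 378.] 331 zt 0.118 713.4 136.1 [18.  3.] 88.7
```

View pics/w1.png

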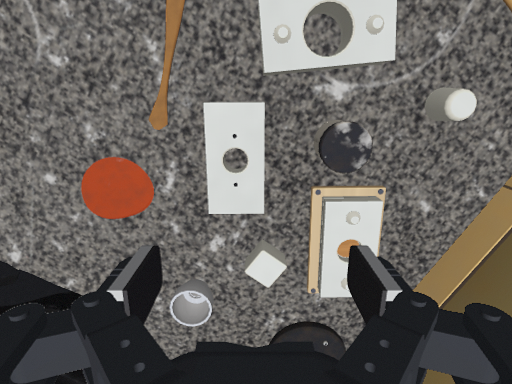

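The wrist view shows the core at (455,105), base (348,245), cover (235,158), body block (328,30), cup (191,305), square core (266,268) and pot (346,146). All three cameras agree to about 1 mm. Core first.

Run:
```python
from h import *
print(rel((.5725,.3787,.13),31.7));print(rel((.5725,.3787,.026),31.7))
```

```text
([0.0656, 0.2076, 0.12], [-0.0, 0.0, -0.009])
([0.0657, 0.2077, 0.224], [-0.0, 0.0, -0.009])
```

To row units: 0.224 m / 0.8 = 0.28, 0.2077 m / 0.8 = 0.2596, -0.009 rad / 1.5708 = -0.0057.

Call:
move_arm:
  plan:
    - {"delta_pos": [0.0213,0.065,0.0375],"turn": [0,0,-0.0057],"fingers": 0}
    - {"delta_pos": [0.0413,0.13,0.075],"turn": [0,0,-0.0057],"fingers": 0}
    - {"delta_pos": [0.0625,0.195,0.1125],"turn": [0,0,-0.0057],"fingers": 0}
    - {"delta_pos": [0.0821,0.2596,0.15],"turn": [0,0,-0.0057],"fingers": 0}
    - {"delta_pos": [0.0821,0.2596,0.15],"turn": [0,0,-0.0057],"fingers": 0}
    - {"delta_pos": [0.0821,0.2596,0.1875],"turn": [0,0,-0.0057],"fingers": 0}
    - {"delta_pos": [0.0821,0.2596,0.225],"turn": [0,0,-0.0057],"fingers": 0}
    - {"delta_pos": [0.0821,0.2596,0.2563],"turn": [0,0,-0.0057],"fingers": 0}
    - {"delta_pos": [0.0821,0.2596,0.28],"turn": [0,0,-0.0057],"fingers": 0}
    - {"delta_pos": [0.0821,0.2596,0.28],"turn": [0,0,-0.0057],"fingers": 0}

```text
clock: 4.2
position: [0.5714, 0.3794, 0.0251]
ee_rot: [0.486, 0.874, -0.001, -0.0]
ft_force: [-0.0, -0.8, 0.3]
grip_width: 1.002
grasp_force: 0.0
```

Run:
```python
from h import *
o=get_obs();print(o['joint_pos'].round(3),o['position'],o['ft_force'])
print(rel((.5725,.3787,.026),31.7))
c=camera('wrist');P=pts(c,o);R=Rot.from_quat(o['ee_rot'])
T=R.inv().apply(P.reshape(-1,3)-o['position']).reshape(P.shape)
m=(abs(T[...,0])<.02)&(c['range_z']>.02)&(abs(T[...,1])>.03)&(abs(T[...,1])<.058)&(P[...,2]<.07)&(P[...,2]>.005)
for s in(-1,1):
    q=T[m&(T[...,1]*s>0)];print(s,len(q),q.min(0) if len(q) else 0,q.max(0) if len(q) else 0)
m=(P[...,2]>.03)&(abs(T[...,0])<.03)&(abs(T[...,1])<.03)&(c['range_z']>.05)
print('core',T[m].min(0),T[m].max(0),P[m].max(0))
```

```text
[-0.12   0.797 -0.794  1.45   0.594  1.147 -0.455] [0.57141414 0.37941012 0.02512712] [-0.02284948 -0.81113921  0.28190716]
([-0.0012, 0.0005, -0.0009], [-0.002, 0.0, 0.002])
-1 3036 [-0.01095643 -0.05680822 -0.04472865] [ 0.01391199 -0.04207344 -0.00097195]
1 3053 [-0.01127049  0.04195785 -0.04496992] [ 0.01402676  0.05651339 -0.00104969]
core [-0.01379283 -0.02999984 -0.08428609] [ 0.02154056  0.02999621 -0.00491983] [0.58879671 0.41100003 0.10937491]
```

Fully open, the fingertips sit about 1 mm ahead of the TCP, so the 11 mm figure is for shut fingers. Closing on the core.

To row units: -0.001 m / 0.8 = -0.0013.

Call:
move_arm:
  plan:
    - {"delta_pos": [-0.0013,0,0],"turn": [0,0,0],"fingers": 0.3}
    - {"delta_pos": [-0.0013,0,0],"turn": [0,0,0],"fingers": 0.5}
    - {"delta_pos": [-0.0013,0,0],"turn": [0,0,0],"fingers": 0.7}
    - {"delta_pos": [-0.0013,0,0],"turn": [0,0,0],"fingers": 0.85}
    - {"delta_pos": [-0.0013,0,0],"turn": [0,0,0],"fingers": 0.85}
    - {"delta_pos": [-0.0013,0,0],"turn": [0,0,0],"fingers": 0.85}
    - {"delta_pos": [-0.0013,0,0],"turn": [0,0,0],"fingers": 0.85}
  force: 40

```text
clock: 5.12
position: [0.5726, 0.3798, 0.0273]
ee_rot: [0.486, 0.874, 0.0, 0.0]
ft_force: [-0.5, -2.2, 5.5]
grip_width: 0.392
grasp_force: 39.7
```

Run:
```python
from h import *
print(rel((.5725,.3797,.12),31.7));print(rel((.5825,.1844,.12),31.7))
```

```text
([-0.0, -0.0, -0.0927], [0.001, 0.0, 0.003])
([-0.1712, -0.0946, -0.0928], [0.001, 0.0, 0.003])
```

To row units: -0.171 m / 0.8 = -0.2138, -0.0946 m / 0.8 = -0.1183, 0.003 rad / 1.5708 = 0.0019.

Call:
move_arm:
  plan:
    - {"delta_pos": [0,0,-0.0125],"turn": [0,0,0],"fingers": 0.85}
    - {"delta_pos": [0,0,-0.0438],"turn": [0,0,0],"fingers": 0.85}
    - {"delta_pos": [0,0,-0.0875],"turn": [0,0,0],"fingers": 0.85}
    - {"delta_pos": [-0.025,-0.0138,-0.1159],"turn": [0,0,0.0013],"fingers": 0.85}
    - {"delta_pos": [-0.0725,-0.04,-0.1159],"turn": [0,0,0.0019],"fingers": 0.85}
    - {"delta_pos": [-0.125,-0.0688,-0.1159],"turn": [0,0,0.0019],"fingers": 0.85}
    - {"delta_pos": [-0.175,-0.0963,-0.1159],"turn": [0,0,0.0019],"fingers": 0.85}
    - {"delta_pos": [-0.2138,-0.1183,-0.1159],"turn": [0,0,0.0019],"fingers": 0.85}
    - {"delta_pos": [-0.2138,-0.1183,-0.1159],"turn": [0,0,0.0019],"fingers": 0.85}
    - {"delta_pos": [-0.2138,-0.1183,-0.1159],"turn": [0,0,0.0019],"fingers": 0.85}

```text
clock: 6.38
position: [0.5823, 0.1853, 0.1203]
ee_rot: [0.487, 0.873, 0.001, 0.0]
ft_force: [0.8, 0.3, -1.0]
grip_width: 0.395
grasp_force: 39.9
```

Run:
```python
from h import *
o=get_obs();print(o['joint_pos'].round(3),o['position'],o['ft_force'],o['grip_width'])
c=camera('wrist');save(c,'w2.png');P=pts(c,o);R=Rot.from_quat(o['ee_rot'])
T=R.inv().apply(P.reshape(-1,3)-o['position']).reshape(P.shape)
col=c['color'].astype(int)
w=(col.min(-1)>120)&(T[...,2]>-.06)&(T[...,2]<.05)&(abs(T[...,1])<.03)&(abs(T[...,0])<.04)&(c['range_z']>.05)
q=T[w];print('in hand',len(q),q.min(0),q.max(0))
for lo in np.arange(-.03,.02,.005):
    t=q[(q[:,2]>lo)&(q[:,2]<lo+.005)]
    if len(t)>20:print(round(lo,3),t.min(0)[:2].round(4),t.max(0)[:2].round(4),len(t))
parts(c,P)
# base socket: brown
hsv=cv2.cvtColor(c['color'],cv2.COLOR_RGB2HSV)
n,l,s,ce=cv2.connectedComponentsWithStats(((hsv[...,1]>90)&(hsv[...,0]<25)).astype(np.uint8))
for i in range(1,n):
    if s[i,4]>80: print(ce[i],s[i],np.median(P[l==i],0))
import pickle;pickle.dump((o,c),open('w2.pkl','wb'))
```

```text
[ 0.284  0.551 -0.882  1.608  0.449  1.197 -0.138] [0.58227478 0.18532587 0.12033055] [ 0.81984594  0.32788549 -0.97352799] 0.39513614160298555
in hand 4932 [-0.01404811 -0.02263579 -0.03478029] [0.01807172 0.02310598 0.01705475]
-0.03 [-0.0119 -0.0226] [0.0132 0.0223] 2331
-0.025 [-0.014  -0.0157] [0.016  0.0154] 1981
-0.02 [-0.0006 -0.0157] [0.0167 0.0155] 326
-0.015 [ 0.0138 -0.0082] [0.017  0.0062] 122
-0.01 [ 0.0151 -0.0058] [0.0171 0.0052] 67
-0.005 [ 0.0119 -0.0035] [0.0173 0.023 ] 44
0.01 [ 0.0064 -0.017 ] [0.0181 0.0167] 35
[54. 71.] 12785 zt 0.027 418.4 189.4 [68. 87.] 31.1
[223.  22.] 3911 zt 0.052 506.7 271.5 [54. 25.] 31.8
[329. 251.] 45681 zt 0.164 581.4 186.1 [104.  27.] 32.0
[116. 224.] 3602 zt 0.047 504.6 116.1 [38. 38.] 84.6
[ 20. 286.] 2719 zt 0.049 466.4 29.1 [25. 52.] 19.5
[225. 338.] 361 zt 0.019 633.8 58.4 [43. 11.] 19.9
[449.59727191 207.25402504] [ 357   99  155  194 8944] [0.7134004  0.25728795 0.02185059]
[254.42546584 198.60559006] [236 183  38  32 966] [0.58291131 0.18377401 0.0201353 ]
[478.13648265 280.42504909] [ 412  183  100  182 9166] [0.71363335 0.22535203 0.08114302]
[404.60130719 342.13071895] [396 331  19  24 153] [0.71373597 0.1660909  0.07557261]
[368.87096774 371.47782258] [356 354  33  30 496] [0.71371182 0.12948623 0.06998613]
```

View pics/w2.png

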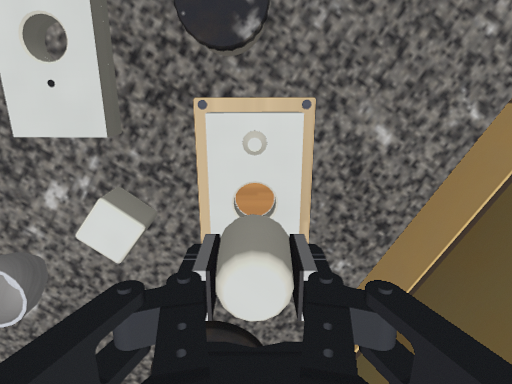

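The core is held upright at (253,265), over the socket at (254,200); one base key shows at (255,143). Next I'll refine the socket centre from the keys and the brown floor in the two wrist views.

Run:
```python
from h import *
import pickle
a=np.radians(31.7);yb=np.array([-np.sin(a),np.cos(a)]);xb=np.array([np.cos(a),np.sin(a)])
for f in('w1','w2'):
    o,c=pickle.load(open(f+'.pkl','rb'));P=pts(c,o)
    d=P[...,:2]-[.5825,.1844]; X=d@xb;Y=d@yb;Z=P[...,2]
    top=(abs(Z-.034)<.004)&(abs(X)<.05)&(abs(Y)<.075)
    mid=top&(abs(Y)>.02)
    if f=='w2': mid&=Y>0
    print(f,'slab x edges',np.percentile(X[mid],[1,99]),'y',Y[top].min(),Y[top].max(),'z',np.median(Z[top]))
    for s in(1,-1):
        k=(abs(Y-s*.044)<.012)&(abs(X)<.012)&(Z>.0395)&(Z<.05)
        if k.sum()>10:print('key',s,k.sum(),X[k].mean(),Y[k].mean(),Z[k].max())
    s=(Z<.024)&(Z>.012)&(np.hypot(X,Y)<.022); print('floor',s.sum(),X[s].min(),X[s].max(),Y[s].min(),Y[s].max(),np.median(Z[s]))
o,c=pickle.load(open('w2.pkl','rb'));print(rel((.5825,.1844,.06),31.7))
```

```text
w1 slab x edges [-0.03278559  0.03210849] y -0.06454115029583242 0.06435836172304506 z 0.033801487713521275
key 1 72 -0.0007300586442457427 0.04481774657408333 0.04283401181314808
key -1 22 -0.0029020321149366354 -0.04399819962994871 0.04247769623695724
floor 244 -0.011605452271979093 0.015748625673569182 -0.0159661106363023 0.00882141805107706 0.019986270083319144
w2 slab x edges [-0.03233141  0.03241244] y -0.025329186322327085 0.06389646760155203 z 0.033874448423309084
key 1 223 -5.097451331494228e-05 0.044206129863696736 0.04322719836208641
floor 1067 -0.01485076660261593 0.015298713209042983 -0.014190177096250122 0.011865666521361742 0.020156521451374157
([-0.0015, -0.0005, 0.0601], [0.001, -0.0, 0.001])
```

To row units: 0.068 m / 0.8 = 0.085, 0.06 m / 0.8 = 0.075.

Call:
move_arm:
  plan:
    - {"delta_pos": [-0.0031,-0.0006,0],"turn": [0,0,0],"fingers": 0.85}
    - {"delta_pos": [-0.0031,-0.0006,0.0313],"turn": [0,0,0],"fingers": 0.85}
    - {"delta_pos": [-0.0031,-0.0006,0.0563],"turn": [0,0,0],"fingers": 0.85}
    - {"delta_pos": [-0.0031,-0.0006,0.0688],"turn": [0,0,0],"fingers": 0.85}
    - {"delta_pos": [-0.0031,-0.0006,0.075],"turn": [0,0,0],"fingers": 0.85}
    - {"delta_pos": [-0.0031,-0.0006,0.08],"turn": [0,0,0],"fingers": 0.85}
    - {"delta_pos": [-0.0031,-0.0006,0.0825],"turn": [0,0,0],"fingers": 0.85}
    - {"delta_pos": [-0.0031,-0.0006,0.085],"turn": [0,0,0],"fingers": 0.85}
    - {"delta_pos": [-0.0031,-0.0006,0.085],"turn": [0,0,0],"fingers": 0.85}

```text
clock: 7.55
position: [0.5832, 0.1821, 0.0512]
ee_rot: [0.487, 0.873, 0.0, 0.0]
ft_force: [-0.1, 0.9, -0.4]
grip_width: 0.394
grasp_force: 39.9
```

To row units: 0.003 m / 0.8 = 0.0038, 0.001 m / 0.8 = 0.0013.

Call:
move_arm:
  plan:
    - {"delta_pos": [0.0013,0.0006,0],"turn": [0,0,0],"fingers": 0.85}
    - {"delta_pos": [0.0013,0.0006,0.0013],"turn": [0,0,0],"fingers": 0.85}
    - {"delta_pos": [0.0013,0.0006,0.0025],"turn": [0,0,0],"fingers": 0.85}
    - {"delta_pos": [0.0013,0.0006,0.0038],"turn": [0,0,0],"fingers": 0.85}
    - {"delta_pos": [0.0013,0.0006,0.0038],"turn": [0,0,0],"fingers": 0.85}

```text
clock: 8.18
position: [0.5831, 0.1833, 0.0499]
ee_rot: [0.487, 0.873, -0.0, 0.001]
ft_force: [-7.8, -3.6, 19.1]
grip_width: 0.396
grasp_force: 42.3
```

Call:
move_arm:
  plan:
    - {"delta_pos": [0,0,-0.0013],"turn": [0,0,0],"fingers": 0.85}
    - {"delta_pos": [0,0,-0.0013],"turn": [0,0,0],"fingers": 0.55}
    - {"delta_pos": [0,0,-0.0013],"turn": [0,0,0],"fingers": 0.4}
    - {"delta_pos": [0,0,-0.0013],"turn": [0,0,0],"fingers": 0.25}
    - {"delta_pos": [0,0,-0.0125],"turn": [0,0,0],"fingers": 0.15}
    - {"delta_pos": [0,0,-0.05],"turn": [0,0,0],"fingers": 0.0}
    - {"delta_pos": [0,0,-0.1],"turn": [0,0,0],"fingers": 0}
    - {"delta_pos": [0,0,-0.1625],"turn": [0,0,0],"fingers": 0}
    - {"delta_pos": [0,0,-0.2],"turn": [0,0,0],"fingers": 0}
    - {"delta_pos": [-0.05,0,-0.2],"turn": [0,0,0],"fingers": 0}
    - {"delta_pos": [-0.05,0,-0.2],"turn": [0,0,0],"fingers": 0}

```text
clock: 9.55
position: [0.6053, 0.146, 0.2083]
ee_rot: [0.489, 0.872, -0.001, 0.001]
ft_force: [-0.3, -0.3, 0.8]
grip_width: 0.999
grasp_force: 0.0
```

Run:
```python
from h import *
o=get_obs();print(o['joint_pos'].round(3),o['position'],o['ft_force'])
c=camera('wrist');save(c,'w3.png');P=pts(c,o);parts(c,P)
d=P[...,:2]-[.5825,.1844];m=(np.hypot(d[...,0],d[...,1])<.03)&(P[...,2]>.055)&(P[...,2]<.1)
q=P[m];print('core top',q[:,2].max(),np.percentile(q[:,2],98));
t=q[q[:,2]>.068];print(cv2.minEnclosingCircle((t[:,:2]*1000).astype(np.float32)),t.mean(0))
a=np.radians(31.7)
print(rel((.4187,.366,.20),-53.4))
```

```text
[ 0.352  0.495 -0.902  1.478  0.393  1.358 -0.025] [0.60526264 0.14596658 0.20826831] [-0.33965242 -0.31045208  0.75542155]
[105.  40.] 5590 zt 0.027 424.1 179.3 [67. 64.] 31.5
[235.   5.] 389 zt 0.050 512.5 261.8 [25.  4.] 31.5
[422. 204.] 37529 zt 0.177 713.5 202.5 [ 4. 77.] 0.5
[256. 122.] 9539 zt 0.072 582.8 182.9 [31. 31.] 46.2
[150. 146.] 1998 zt 0.047 504.4 115.8 [38. 38.] 84.4
[ 59. 199.] 2616 zt 0.050 453.2 24.0 [52. 51.] 48.4
[220. 286.] 6755 zt 0.077 644.0 6.5 [31. 16.] 65.9
[ 30. 297.] 1479 zt 0.037 459.9 -119.5 [52. 24.] 18.8
[155. 331.] 304 zt 0.035 608.1 -81.8 [ 9. 23.] 63.3
core top 0.07819287422482421 0.07699741982258589
((582.878173828125, 182.73684692382812), 15.978842735290527) [0.58239596 0.18350494 0.07464309]
([0.2828, -0.0437, 0.0079], [-0.0, 0.001, 1.483])
```

View pics/w3.png

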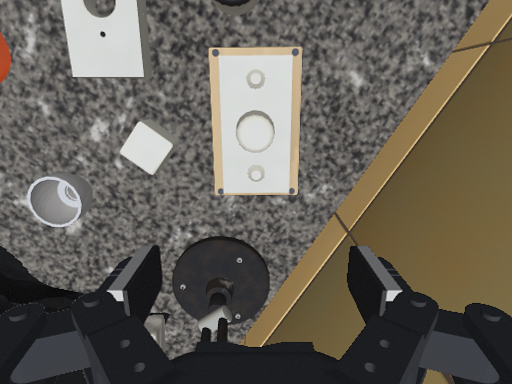

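Core home: it stands upright at (255,132), its top at 77 mm, within about 1.5 mm of the base centre. Now the body block.

To row units: 0.283 m / 0.8 = 0.3538, -0.034 m / 0.8 = -0.0425, 1.483 rad / 1.5708 = 0.9441.

Call:
move_arm:
  plan:
    - {"delta_pos": [0.0438,-0.0063,0.0013],"turn": [0,0,0.1019],"fingers": 0}
    - {"delta_pos": [0.0875,-0.0138,0.0025],"turn": [0,0,0.2037],"fingers": 0}
    - {"delta_pos": [0.1375,-0.0213,0.0038],"turn": [0,0,0.3056],"fingers": 0}
    - {"delta_pos": [0.1875,-0.0288,0.005],"turn": [0,0,0.4074],"fingers": 0}
    - {"delta_pos": [0.2375,-0.0363,0.0063],"turn": [0,0,0.5093],"fingers": 0}
    - {"delta_pos": [0.275,-0.0425,0.0075],"turn": [0,0,0.6112],"fingers": 0}
    - {"delta_pos": [0.3125,-0.0488,0.0088],"turn": [0,0,0.713],"fingers": 0}
    - {"delta_pos": [0.3375,-0.0525,0.01],"turn": [0,0,0.8149],"fingers": 0}
    - {"delta_pos": [0.3538,-0.0546,0.025],"turn": [0,0,0.8913],"fingers": 0}
    - {"delta_pos": [0.3538,-0.0546,0.05],"turn": [0,0,0.9441],"fingers": 0}
    - {"delta_pos": [0.3538,-0.0546,0.075],"turn": [0,0,0.9441],"fingers": 0}
    - {"delta_pos": [0.3538,-0.0546,0.075],"turn": [0,0,0.9441],"fingers": 0}

```text
clock: 11.1
position: [0.4173, 0.3663, 0.1465]
ee_rot: [0.949, 0.316, -0.001, 0.0]
ft_force: [-0.3, -0.5, 1.3]
grip_width: 0.998
grasp_force: 0.0
```

Run:
```python
from h import *
o=get_obs();print(o['joint_pos'].round(3),o['position'],o['ft_force'])
c=camera('wrist');P=pts(c,o);R=Rot.from_quat(o['ee_rot'])
T=R.inv().apply(P.reshape(-1,3)-o['position']).reshape(P.shape)
m=(abs(P[...,2]-.048)<.004)&(c['range_z']>.05)&(abs(T[...,0])<.08)&(abs(T[...,1])<.045)
print(cv2.minAreaRect((P[m][:,:2]*1000).astype(np.float32)),'tool y edges',np.percentile(T[m][:,1],[.5,99.5]),T[m].min(0)[0],T[m].max(0)[0],np.median(P[m][:,2]))
print(rel((.4187,.366,.022),-53.4))
```

```text
[-0.15   0.357 -0.777  1.732  0.269  1.166 -1.931] [0.41730246 0.3662573  0.14652745] [-0.29648585 -0.50268552  1.29505899]
((417.7565002441406, 366.5218811035156), (129.04122924804688, 66.168701171875), 36.6031608581543) tool y edges [-0.03266062  0.03286221] -0.06380824898411137 0.06542551633747624 0.047978609309966405
([0.0005, 0.0011, 0.1256], [-0.0, 0.001, 0.004])
```

To row units: 0.1235 m / 0.8 = 0.1544, 0.0008 m / 0.8 = 0.001, 0.003 rad / 1.5708 = 0.0019.

Call:
move_arm:
  plan:
    - {"delta_pos": [0.001,0,0.0375],"turn": [0,0,0.0019],"fingers": 0}
    - {"delta_pos": [0.001,0,0.0813],"turn": [0,0,0.0019],"fingers": 0}
    - {"delta_pos": [0.001,0,0.1188],"turn": [0,0,0.0019],"fingers": 0}
    - {"delta_pos": [0.001,0,0.1438],"turn": [0,0,0.0019],"fingers": 0}
    - {"delta_pos": [0.001,0,0.1544],"turn": [0,0,0.0019],"fingers": 0}
    - {"delta_pos": [0.001,0,0.1544],"turn": [0,0,0.0019],"fingers": 0.1}
    - {"delta_pos": [0.001,0,0.1544],"turn": [0,0,0.0019],"fingers": 0.25}
    - {"delta_pos": [0.001,0,0.1544],"turn": [0,0,0.0019],"fingers": 0.5}
    - {"delta_pos": [0.001,0,0.1544],"turn": [0,0,0.0019],"fingers": 0.5}
    - {"delta_pos": [0.001,0,0.1544],"turn": [0,0,0.0019],"fingers": 0.5}
    - {"delta_pos": [0.001,0,0.1544],"turn": [0,0,0.0019],"fingers": 0.5}
  force: 80

```text
clock: 12.52
position: [0.4195, 0.3679, 0.026]
ee_rot: [0.95, 0.313, 0.001, -0.0]
ft_force: [-1.9, -1.3, 5.4]
grip_width: 0.758
grasp_force: 88.0
```

To row units: -0.13 m / 0.8 = -0.1625, -0.02 m / 0.8 = -0.025.

Call:
move_arm:
  plan:
    - {"delta_pos": [0,0,-0.0063],"turn": [0,0,0],"fingers": 0.5}
    - {"delta_pos": [0,0,-0.025],"turn": [0,0,0],"fingers": 0.5}
    - {"delta_pos": [0,0,-0.0625],"turn": [0,0,0],"fingers": 0.5}
    - {"delta_pos": [0,0,-0.1125],"turn": [0,0,0],"fingers": 0.5}
    - {"delta_pos": [0,0,-0.1563],"turn": [0,0,0],"fingers": 0.5}
    - {"delta_pos": [0,0,-0.1625],"turn": [0,0,0],"fingers": 0.5}
    - {"delta_pos": [0,0,-0.1625],"turn": [0,0,0],"fingers": 0.5}

```text
clock: 13.4
position: [0.4187, 0.367, 0.1542]
ee_rot: [0.95, 0.313, 0.0, 0.0]
ft_force: [0.1, -0.3, -3.2]
grip_width: 0.756
grasp_force: 89.4
```

```bash
cat >> h.py <<'E'
def inhand(c,o,P=None):
    P=pts(c,o);R=Rot.from_quat(o['ee_rot'])
    return R.inv().apply(P.reshape(-1,3)-o['position']).reshape(P.shape)
E
python3 - <<'E'
from h import *
o=get_obs();print(o['joint_pos'].round(3),o['position'],o['ft_force'],o['grip_width'])
c=camera('wrist');T=inhand(c,o)
m=(abs(T[...,0])<.075)&(abs(T[...,1])<.031)&(T[...,2]>-.03)&(T[...,2]<-.012)
q=T[m];print(len(q),q.min(0),q.max(0),np.median(q[:,2]),np.percentile(q[:,2],[5,95]))
A=np.c_[q[:,:2],np.ones(len(q))];i=abs(q[:,2]-np.median(q[:,2]))<.003
print('plane',np.linalg.lstsq(A[i],q[i,2],rcond=None)[0], 'x range',q[i].min(0),q[i].max(0))
g=get_obs();print(rel((.5825,.1844,.155),31.7))
E
```

```text
[-0.145  0.351 -0.782  1.722  0.266  1.179 -1.933] [0.41869618 0.36704182 0.1542495 ] [ 0.12353837 -0.30894998 -3.17634607] 0.7557060817810841
28098 [-0.03223562 -0.03099803 -0.02999409] [ 0.06295709  0.03099676 -0.01200143] -0.02181253670950773 [-0.02342773 -0.01780768]
plane [-0.00183897 -0.00062027 -0.02175934] x range [-0.03223562 -0.03099803 -0.02479138] [ 0.06295709  0.03099676 -0.01881571]
([0.0232, 0.2442, -0.0015], [-0.001, 0.001, -1.486])
```

To row units: 0.2442 m / 0.8 = 0.3053, 0.007 m / 0.8 = 0.0088, -1.486 rad / 1.5708 = -0.946.

Call:
move_arm:
  plan:
    - {"delta_pos": [0.0025,0.025,-0.0025],"turn": [0,0,-0.0955],"fingers": 0.5}
    - {"delta_pos": [0.005,0.0563,-0.0025],"turn": [0,0,-0.191],"fingers": 0.5}
    - {"delta_pos": [0.0088,0.0938,-0.0025],"turn": [0,0,-0.2865],"fingers": 0.5}
    - {"delta_pos": [0.0125,0.1313,-0.0025],"turn": [0,0,-0.382],"fingers": 0.5}
    - {"delta_pos": [0.0163,0.1688,-0.0025],"turn": [0,0,-0.4775],"fingers": 0.5}
    - {"delta_pos": [0.02,0.2063,-0.0025],"turn": [0,0,-0.573],"fingers": 0.5}
    - {"delta_pos": [0.0238,0.2438,-0.0025],"turn": [0,0,-0.6685],"fingers": 0.5}
    - {"delta_pos": [0.0263,0.275,-0.0025],"turn": [0,0,-0.7639],"fingers": 0.5}
    - {"delta_pos": [0.0275,0.2938,-0.0025],"turn": [0,0,-0.8594],"fingers": 0.5}
    - {"delta_pos": [0.029,0.3053,-0.0025],"turn": [0,0,-0.946],"fingers": 0.5}
    - {"delta_pos": [0.029,0.3053,-0.0025],"turn": [0,0,-0.946],"fingers": 0.5}
    - {"delta_pos": [0.029,0.3053,-0.0025],"turn": [0,0,-0.946],"fingers": 0.5}

```text
clock: 14.95
position: [0.5821, 0.1855, 0.1557]
ee_rot: [0.488, 0.873, -0.0, -0.001]
ft_force: [0.6, 0.0, -3.4]
grip_width: 0.756
grasp_force: 89.2
```

Run:
```python
from h import *
o=get_obs();print(o['joint_pos'].round(3),o['position'],o['ft_force'],o['grip_width'])
c=camera('wrist');save(c,'w4.png');T=inhand(c,o);P=pts(c,o)
k=(abs(T[...,0]-.043)<.013)&(abs(T[...,1])<.013)&(T[...,2]<-.0265)&(T[...,2]>-.035)&(c['range_z']>.05)
print('key',k.sum(),T[k].mean(0),T[k].min(0),T[k].max(0))
m=(abs(T[...,0])<.08)&(abs(T[...,1])<.031)&(abs(T[...,2]+.0218)<.004)
print('far edge',T[m].max(0), [T[m&(abs(T[...,1]-y)<.004)].max(0)[0] for y in(-.025,0,.025)])
h=(np.hypot(T[...,0],T[...,1])<.028)&(T[...,2]>-.012)
print('hole',T[h].min(0),T[h].max(0))
d=P[...,:2]-[.5825,.1844];cm=(np.hypot(d[...,0],d[...,1])<.03)&(P[...,2]>.06)&(P[...,2]<.085);print('core seen',cm.sum(),P[cm].mean(0) if cm.any() else '')
print(rel((.5825,.1844,.12),31.7))
```

```text
[ 0.315  0.53  -0.93   1.57   0.438  1.265 -0.133] [0.58206007 0.18545094 0.15567105] [ 0.62238707  0.01457692 -3.40601038] 0.7563280448200018
key 989 [ 0.04447842 -0.00021285 -0.02888866] [ 0.03756317 -0.00653266 -0.03158919] [ 0.05072234  0.00618943 -0.02651107]
far edge [ 0.06389945  0.03099934 -0.01780246] [np.float64(0.06376020421754128), np.float64(0.06377826631465178), np.float64(0.06389945395976697)]
hole [-0.02569573 -0.02438554 -0.01199787] [0.00391167 0.0240636  0.02556896]
core seen 0 
([-0.0012, -0.0003, 0.036], [-0.001, -0.0, -0.002])
```

View pics/w4.png

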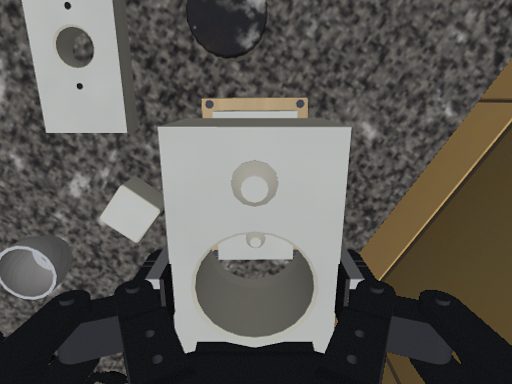

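The body block hangs level over the base: key at (255,185), hole at (255,285), its centre on the TCP to within 0.5 mm. Lowering to just above the base keys.

To row units: 0.083 m / 0.8 = 0.1038, 0.07 m / 0.8 = 0.0875, -0.002 rad / 1.5708 = -0.0013.

Call:
move_arm:
  plan:
    - {"delta_pos": [-0.0013,0,0],"turn": [0,0,-0.0013],"fingers": 0.5}
    - {"delta_pos": [-0.0013,0,0.0313],"turn": [0,0,-0.0013],"fingers": 0.5}
    - {"delta_pos": [-0.0013,0,0.0625],"turn": [0,0,-0.0013],"fingers": 0.5}
    - {"delta_pos": [-0.0013,0,0.0875],"turn": [0,0,-0.0013],"fingers": 0.5}
    - {"delta_pos": [-0.0013,0,0.1025],"turn": [0,0,-0.0013],"fingers": 0.5}
    - {"delta_pos": [-0.0013,0,0.1038],"turn": [0,0,-0.0013],"fingers": 0.5}
    - {"delta_pos": [-0.0013,0,0.1038],"turn": [0,0,-0.0013],"fingers": 0.5}

```text
clock: 15.88
position: [0.5838, 0.1844, 0.0742]
ee_rot: [0.486, 0.874, 0.0, 0.0]
ft_force: [-0.8, -0.0, -3.2]
grip_width: 0.764
grasp_force: 89.3
```

Run:
```python
from h import *
print(rel((.5825,.1844,.0602),31.7),get_obs()['ft_force'])
```

```text
([0.0006, -0.0011, 0.014], [0.001, 0.0, 0.002]) [-0.79115472 -0.04180481 -3.24343354]
```

To row units: 0.014 m / 0.8 = 0.0175, -0.0008 m / 0.8 = -0.001, 0.001 rad / 1.5708 = 0.0006.

Call:
move_arm:
  plan:
    - {"delta_pos": [0.0005,-0.001,0],"turn": [0,0,0.0006],"fingers": 0.5}
    - {"delta_pos": [0.0005,-0.001,0.005],"turn": [0,0,0.0006],"fingers": 0.5}
    - {"delta_pos": [0.0005,-0.001,0.01],"turn": [0,0,0.0006],"fingers": 0.5}
    - {"delta_pos": [0.0005,-0.001,0.0138],"turn": [0,0,0.0006],"fingers": 0.5}
    - {"delta_pos": [0.0005,-0.001,0.0163],"turn": [0,0,0.0006],"fingers": 0.5}
    - {"delta_pos": [0.0005,-0.001,0.0175],"turn": [0,0,0.0006],"fingers": 0.5}
    - {"delta_pos": [0.0005,-0.001,0.0175],"turn": [0,0,0.0006],"fingers": 0.5}

```text
clock: 16.75
position: [0.5824, 0.184, 0.06]
ee_rot: [0.487, 0.874, -0.0, 0.0]
ft_force: [-4.3, -3.1, 5.7]
grip_width: 0.761
grasp_force: 89.9
```

To row units: 0.0007 m / 0.8 = 0.0009.

Call:
move_arm:
  plan:
    - {"delta_pos": [0,0,0.0009],"turn": [0,0,0],"fingers": 0.5}
    - {"delta_pos": [0,0,0.0009],"turn": [0,0,0],"fingers": 0.5}

```text
clock: 17.0
position: [0.5824, 0.184, 0.06]
ee_rot: [0.487, 0.874, -0.0, 0.0]
ft_force: [-8.5, -5.0, 12.7]
grip_width: 0.756
grasp_force: 91.4
```

To row units: -0.17 m / 0.8 = -0.2125, -0.04 m / 0.8 = -0.05.

Call:
move_arm:
  plan:
    - {"delta_pos": [0,0,-0.0006],"turn": [0,0,0],"fingers": 0.2}
    - {"delta_pos": [0,0,-0.0006],"turn": [0,0,0],"fingers": 0.1}
    - {"delta_pos": [0,0,-0.0006],"turn": [0,0,0],"fingers": 0}
    - {"delta_pos": [0,0,-0.0006],"turn": [0,0,0],"fingers": 0}
    - {"delta_pos": [0,0,-0.0125],"turn": [0,0,0],"fingers": 0}
    - {"delta_pos": [0,0,-0.05],"turn": [0,0,0],"fingers": 0}
    - {"delta_pos": [0,0,-0.1],"turn": [0,0,0],"fingers": 0}
    - {"delta_pos": [0,0,-0.1625],"turn": [0,0,0],"fingers": 0}
    - {"delta_pos": [-0.0375,-0.025,-0.2125],"turn": [0,0,0],"fingers": 0}
    - {"delta_pos": [-0.0375,-0.05,-0.2125],"turn": [0,0,0],"fingers": 0}
    - {"delta_pos": [-0.0375,-0.05,-0.2125],"turn": [0,0,0],"fingers": 0}

```text
clock: 18.38
position: [0.5637, 0.137, 0.2296]
ee_rot: [0.487, 0.873, -0.0, 0.001]
ft_force: [-0.1, -0.1, 0.3]
grip_width: 1.006
grasp_force: 0.0
```

```bash
cat > st.py <<'E'
from h import *
import sys
def stack(zt,n):
    o=get_obs();print(o['joint_pos'].round(3),o['position'],o['ft_force'])
    c=camera('wrist');save(c,n);P=pts(c,o);parts(c,P)
    a=np.radians(31.7);yb=np.array([-np.sin(a),np.cos(a)]);xb=np.array([np.cos(a),np.sin(a)])
    d=P[...,:2]-[.5825,.1844];X=d@xb;Y=d@yb;m=(abs(P[...,2]-zt)<.006)&(abs(X)<.04)&(abs(Y)<.075)
    q=P[m];print('top z',np.median(q[:,2]),cv2.minAreaRect((q[:,:2]*1000).astype(np.float32)))
    A=np.c_[X[m],Y[m],np.ones(m.sum())];i=abs(q[:,2]-np.median(q[:,2]))<.002
    print('tilt',np.linalg.lstsq(A[i],q[i,2],rcond=None)[0])
    for s in(1,-1):
        k=(abs(Y-s*.044)<.012)&(abs(X)<.012)&(P[...,2]>zt+.0055)&(P[...,2]<zt+.012)
        if k.sum()>10:print('key',s,k.sum(),X[k].mean(),Y[k].mean(),P[...,2][k].max())
    h=(np.hypot(X,Y)<.03)&(P[...,2]<zt-.008)&(P[...,2]>.01);print('hole',h.sum(),X[h].min(),X[h].max(),Y[h].min(),Y[h].max(),np.percentile(P[h][:,2],95))
    return o,c,P
E
python3 - <<'E'
from st import *
stack(.082,'w5.png')
print(rel((.4078,.2062,.15),31.7))
E
```

```text
[ 0.459  0.399 -0.983  1.564  0.338  1.36  -0.006] [0.56371799 0.13704733 0.22958885] [-0.07492381 -0.08403343  0.25761771]
[157.  48.] 5839 zt 0.027 419.1 187.4 [67. 83.] 31.8
[279.  14.] 1556 zt 0.052 507.4 269.6 [52. 22.] 31.9
[457. 204.] 23197 zt 0.171 713.4 182.3 [ 5. 75.] 0.7
[300. 141.] 11018 zt 0.083 582.4 183.5 [ 66. 128.] 31.8
[195. 156.] 1552 zt 0.047 504.5 115.3 [38. 38.] 84.3
[110. 205.] 2020 zt 0.050 453.2 24.0 [52. 51.] 63.8
[ 27. 272.] 4306 zt 0.042 413.1 -123.8 [42. 97.] 80.6
[254. 288.] 6067 zt 0.081 643.9 7.0 [31. 16.] 89.6
[328. 316.] 4299 zt 0.112 713.7 56.6 [ 3. 56.] 0.4
[174. 334.] 1618 zt 0.041 591.0 -107.3 [60. 44.] 27.9
top z 0.08180358092545101 ((582.4308471679688, 183.52447509765625), (66.25679779052734, 127.62835693359375), 31.797292709350586)
tilt [-0.00175709 -0.00034272  0.08180593]
key 1 150 -0.0009671195507834977 0.04331979404464891 0.09163801207951328
key -1 120 -0.0007943884905706899 -0.044133283214758866 0.09163447274426195
hole 1475 -0.022016465886191994 0.023533180679769533 -0.025028774300299626 0.019072690338779945 0.07342894792793725
([0.1407, -0.0967, 0.0791], [0.0, 0.001, 0.001])
```

View pics/w5.png

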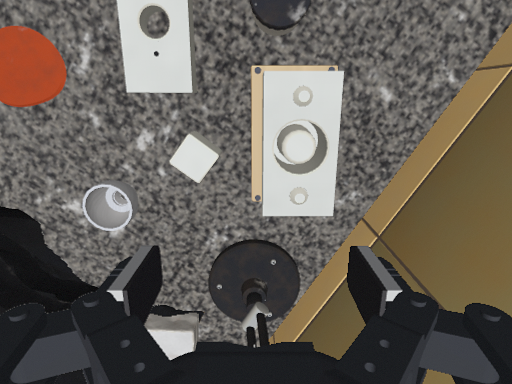

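Body block home: top at 81.8 mm, level, keys at (303,96) and (299,196), core visible inside at (297,145). Now the cover.

To row units: 0.1407 m / 0.8 = 0.1759, -0.0967 m / 0.8 = -0.1209.

Call:
move_arm:
  plan:
    - {"delta_pos": [0.05,-0.0338,0],"turn": [0,0,0],"fingers": 0}
    - {"delta_pos": [0.1063,-0.0725,0.025],"turn": [0,0,0],"fingers": 0}
    - {"delta_pos": [0.1563,-0.1063,0.0625],"turn": [0,0,0],"fingers": 0}
    - {"delta_pos": [0.1759,-0.1209,0.1],"turn": [0,0,0],"fingers": 0}
    - {"delta_pos": [0.1759,-0.1209,0.1313],"turn": [0,0,0],"fingers": 0}
    - {"delta_pos": [0.1759,-0.1209,0.1375],"turn": [0,0,0],"fingers": 0}
    - {"delta_pos": [0.1759,-0.1209,0.1375],"turn": [0,0,0],"fingers": 0}

```text
clock: 19.3
position: [0.4083, 0.207, 0.1193]
ee_rot: [0.486, 0.874, 0.0, -0.0]
ft_force: [-0.0, -0.2, 0.4]
grip_width: 0.998
grasp_force: 0.0
```

Run:
```python
from h import *
o=get_obs();print(o['joint_pos'].round(3),o['position'],o['ft_force'])
c=camera('wrist');P=pts(c,o);T=inhand(c,o)
m=(abs(P[...,2]-.026)<.004)&(c['range_z']>.05)&(abs(T[...,0])<.08)&(abs(T[...,1])<.045)
print(cv2.minAreaRect((P[m][:,:2]*1000).astype(np.float32)),'tool y edges',np.percentile(T[m][:,1],[.5,99.5]),T[m].min(0)[0],T[m].max(0)[0],np.median(P[m][:,2]))
for n,s in(('f',T[...,0]>.03),('n',T[...,0]<-.01)):print(n,np.percentile(T[m&s][:,1],[.5,99.5]))
print(rel((.4078,.2062,.014),31.7))
```

```text
[ 0.459  0.225 -1.099  1.989  0.228  1.06  -0.188] [0.40830531 0.20696756 0.11926794] [-0.00506303 -0.21631661  0.40945229]
((407.78289794921875, 206.53564453125), (66.3072738647461, 128.44386291503906), 31.670028686523438) tool y edges [-0.03336539  0.03200925] -0.06446580576371404 0.06397437887480792 0.025886390003024312
f [-0.03326943  0.03210117]
n [-0.03342394  0.03189455]
([-0.0003, -0.0011, 0.1056], [0.001, -0.001, 0.001])
```

To row units: 0.106 m / 0.8 = 0.1325, -0.0007 m / 0.8 = -0.0009.

Call:
move_arm:
  plan:
    - {"delta_pos": [-0.0003,-0.0009,0.0375],"turn": [0,0,0],"fingers": 0}
    - {"delta_pos": [-0.0003,-0.0009,0.0813],"turn": [0,0,0],"fingers": 0}
    - {"delta_pos": [-0.0003,-0.0009,0.1125],"turn": [0,0,0],"fingers": 0}
    - {"delta_pos": [-0.0003,-0.0009,0.1275],"turn": [0,0,0],"fingers": 0}
    - {"delta_pos": [-0.0003,-0.0009,0.1325],"turn": [0,0,0],"fingers": 0}
    - {"delta_pos": [-0.0003,-0.0009,0.1325],"turn": [0,0,0],"fingers": 0.1}
    - {"delta_pos": [-0.0003,-0.0009,0.1325],"turn": [0,0,0],"fingers": 0.25}
    - {"delta_pos": [-0.0003,-0.0009,0.1325],"turn": [0,0,0],"fingers": 0.5}
    - {"delta_pos": [-0.0003,-0.0009,0.1325],"turn": [0,0,0],"fingers": 0.5}
    - {"delta_pos": [-0.0003,-0.0009,0.1325],"turn": [0,0,0],"fingers": 0.5}
    - {"delta_pos": [-0.0003,-0.0009,0.1325],"turn": [0,0,0],"fingers": 0.5}
  force: 70

```text
clock: 20.72
position: [0.4082, 0.206, 0.0142]
ee_rot: [0.487, 0.873, 0.0, 0.001]
ft_force: [-3.6, -2.4, 12.2]
grip_width: 0.755
grasp_force: 74.8
```

To row units: -0.146 m / 0.8 = -0.1825, -0.135 m / 0.8 = -0.1688.

Call:
move_arm:
  plan:
    - {"delta_pos": [0,0,-0.0063],"turn": [0,0,0],"fingers": 0.5}
    - {"delta_pos": [0,0,-0.0313],"turn": [0,0,0],"fingers": 0.5}
    - {"delta_pos": [0,0,-0.075],"turn": [0,0,0],"fingers": 0.5}
    - {"delta_pos": [0,0,-0.125],"turn": [0,0,0],"fingers": 0.5}
    - {"delta_pos": [0,0,-0.1688],"turn": [0,0,0],"fingers": 0.5}
    - {"delta_pos": [0,0,-0.1825],"turn": [0,0,0],"fingers": 0.5}
    - {"delta_pos": [0,0,-0.1825],"turn": [0,0,0],"fingers": 0.5}

```text
clock: 21.6
position: [0.4076, 0.2053, 0.1586]
ee_rot: [0.487, 0.873, -0.0, 0.001]
ft_force: [0.6, -0.6, -3.8]
grip_width: 0.752
grasp_force: 78.7
```

```bash
cat > ih.py <<'E'
from h import *
o=get_obs();print(o['joint_pos'].round(3),o['position'],o['ft_force'],o['grip_width'])
c=camera('wrist');T=inhand(c,o)
m=(abs(T[...,0])<.075)&(abs(T[...,1])<.031)&(T[...,2]>-.03)&(T[...,2]<.0)&(c['range_z']>.05)
q=T[m];z0=np.median(q[T[m][:,0]>.02][:,2]);i=abs(q[:,2]-z0)<.003
A=np.c_[q[:,:2],np.ones(len(q))]
print('top z',z0,'plane',np.linalg.lstsq(A[i],q[i,2],rcond=None)[0], 'range',q[i].min(0),q[i].max(0))
print('far edge',[T[m&(abs(T[...,1]-y)<.004)].max(0)[0].round(4) for y in(-.025,0,.025)])
h=(np.hypot(T[...,0],T[...,1])<.02)&(T[...,2]>z0+.006)
print('hole',h.sum(),T[h].min(0),T[h].max(0))
print(rel((.5825,.184,.16),31.8))
save(c,'ih.png')
E
python3 ih.py
```

```text
[ 0.528  0.152 -1.144  1.95   0.154  1.133 -0.124] [0.40762141 0.20531258 0.15861859] [ 0.59355121 -0.63606045 -3.78593915] 0.7517479805349129
top z -0.011572738295529258 plane [-0.00053726  0.00336164 -0.01154005] range [-0.04112859 -0.03099231 -0.01399631] [ 0.06522395  0.03099643 -0.008575  ]
far edge [np.float64(0.0653), np.float64(0.0652), np.float64(0.0652)]
hole 1398 [-0.01428957 -0.01469795 -0.00556959] [0.00140023 0.01835427 0.01371057]
([-0.1101, 0.138, -0.0022], [-0.001, 0.0, -0.002])
```

To row units: 0.138 m / 0.8 = 0.1725, -0.111 m / 0.8 = -0.1388, -0.002 rad / 1.5708 = -0.0013.

Call:
move_arm:
  plan:
    - {"delta_pos": [-0.025,0.0325,-0.0025],"turn": [0,0,-0.0013],"fingers": 0.5}
    - {"delta_pos": [-0.0625,0.0775,-0.0025],"turn": [0,0,-0.0013],"fingers": 0.5}
    - {"delta_pos": [-0.1,0.125,-0.0025],"turn": [0,0,-0.0013],"fingers": 0.5}
    - {"delta_pos": [-0.125,0.1563,-0.0025],"turn": [0,0,-0.0013],"fingers": 0.5}
    - {"delta_pos": [-0.1388,0.1725,-0.0025],"turn": [0,0,-0.0013],"fingers": 0.5}
    - {"delta_pos": [-0.1388,0.1725,0.025],"turn": [0,0,-0.0013],"fingers": 0.5}
    - {"delta_pos": [-0.1388,0.1725,0.05],"turn": [0,0,-0.0013],"fingers": 0.5}
    - {"delta_pos": [-0.1388,0.1725,0.0588],"turn": [0,0,-0.0013],"fingers": 0.5}
    - {"delta_pos": [-0.1388,0.1725,0.0588],"turn": [0,0,-0.0013],"fingers": 0.5}
    - {"delta_pos": [-0.1388,0.1725,0.0588],"turn": [0,0,-0.0013],"fingers": 0.5}

```text
clock: 22.9
position: [0.5834, 0.1842, 0.1125]
ee_rot: [0.486, 0.874, 0.0, 0.0]
ft_force: [-0.0, 0.4, -2.3]
grip_width: 0.754
grasp_force: 78.6
```

```bash
python3 ih.py; python3 -c "
from h import *
print(rel((.5825,.184,.0964),31.8))"
```

```text
[ 0.32   0.586 -0.935  1.61   0.498  1.201 -0.164] [0.58344296 0.18417967 0.11251076] [-0.0468433   0.35593811 -2.34393541] 0.7536206007365923
top z -0.011501255870811604 plane [-0.00083449  0.00372973 -0.01145856] range [-0.04075507 -0.03099874 -0.01390247] [ 0.06523122  0.03099665 -0.00851062]
far edge [np.float64(0.0652), np.float64(0.0652), np.float64(0.0652)]
hole 1652 [-0.01611818 -0.01474144 -0.00549899] [0.00162292 0.01427219 0.04235664]
([0.0004, -0.0009, -0.0474], [0.001, 0.001, 0.001])
([0.0005, -0.001, 0.0162], [0.001, 0.001, 0.001])
```

View pics/ih.png

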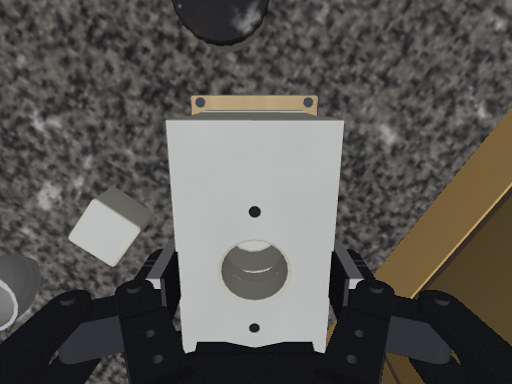

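The cover hangs level over the body block: hole at (254,270), vents at (254,212) and (254,328). Lowering it slowly.

To row units: 0.0165 m / 0.8 = 0.0206, -0.0005 m / 0.8 = -0.0006, 0.001 rad / 1.5708 = 0.0006.

Call:
move_arm:
  plan:
    - {"delta_pos": [-0.0006,-0.0009,0],"turn": [0,0,0.0006],"fingers": 0.5}
    - {"delta_pos": [-0.0006,-0.0009,0.0063],"turn": [0,0,0.0006],"fingers": 0.5}
    - {"delta_pos": [-0.0006,-0.0009,0.0113],"turn": [0,0,0.0006],"fingers": 0.5}
    - {"delta_pos": [-0.0006,-0.0009,0.015],"turn": [0,0,0.0006],"fingers": 0.5}
    - {"delta_pos": [-0.0006,-0.0009,0.0175],"turn": [0,0,0.0006],"fingers": 0.5}
    - {"delta_pos": [-0.0006,-0.0009,0.02],"turn": [0,0,0.0006],"fingers": 0.5}
    - {"delta_pos": [-0.0006,-0.0009,0.0206],"turn": [0,0,0.0006],"fingers": 0.5}
    - {"delta_pos": [-0.0006,-0.0009,0.0206],"turn": [0,0,0.0006],"fingers": 0.5}

```text
clock: 23.95
position: [0.583, 0.1832, 0.0963]
ee_rot: [0.486, 0.874, -0.0, 0.0]
ft_force: [-4.7, -2.1, 7.6]
grip_width: 0.754
grasp_force: 79.9
```

Contact came at the expected home height (0.0963 against 0.0964). Pressing slightly, then releasing and looking.

Call:
move_arm:
  plan:
    - {"delta_pos": [0,0,0.0009],"turn": [0,0,0],"fingers": 0.5}
    - {"delta_pos": [0,0,-0.0004],"turn": [0,0,0],"fingers": 0.2}
    - {"delta_pos": [0,0,-0.0004],"turn": [0,0,0],"fingers": 0.1}
    - {"delta_pos": [0,0,-0.0004],"turn": [0,0,0],"fingers": 0}
    - {"delta_pos": [0,0,-0.0004],"turn": [0,0,0],"fingers": 0}
    - {"delta_pos": [0,0,-0.0125],"turn": [0,0,0],"fingers": 0}
    - {"delta_pos": [0,0,-0.05],"turn": [0,0,0],"fingers": 0}
    - {"delta_pos": [0,0,-0.1125],"turn": [0,0,0],"fingers": 0}
    - {"delta_pos": [-0.0375,-0.025,-0.1625],"turn": [0,0,0],"fingers": 0}
    - {"delta_pos": [-0.0375,-0.05,-0.175],"turn": [0,0,0],"fingers": 0}
    - {"delta_pos": [-0.0375,-0.05,-0.175],"turn": [0,0,0],"fingers": 0}

```text
clock: 25.32
position: [0.5648, 0.1361, 0.2368]
ee_rot: [0.487, 0.874, 0.0, 0.001]
ft_force: [1.2, -0.2, -0.2]
grip_width: 1.005
grasp_force: 0.0
```

Run:
```python
from st import *
o,c,P=stack(.108,'w6.png')
# cup rim
for ctr in([.4530,.0242],):
    d=P[...,:2]-ctr;m=(np.hypot(d[...,0],d[...,1])<.035)&(abs(P[...,2]-.05)<.004)&(c['range_z']>.05)
    print('cup rim',cv2.minEnclosingCircle((P[m][:,:2]*1000).astype(np.float32)),P[m][:,2].max())
print(rel((.453,.0242,.2),31.7))
```

```text
[ 0.485  0.408 -1.021  1.552  0.354  1.378 -0.013] [0.56478706 0.13608321 0.23680764] [ 1.15084158 -0.18693674 -0.22943305]
[278.  14.] 1518 zt 0.052 507.3 270.0 [53. 22.] 32.6
[434. 218.] 28868 zt 0.172 713.7 185.2 [ 5. 81.] 0.5
[302. 142.] 12692 zt 0.109 582.4 183.7 [ 66. 128.] 31.7
[196. 154.] 1496 zt 0.047 504.5 115.4 [38. 38.] 84.0
[112. 202.] 1942 zt 0.050 453.0 23.7 [52. 51.] 76.3
[ 30. 269.] 4865 zt 0.044 412.8 -133.0 [ 65. 106.] 82.9
[254. 284.] 5897 zt 0.082 644.5 6.9 [18. 31.] 16.6
[173. 332.] 1844 zt 0.041 591.9 -111.8 [62. 53.] 29.9
top z 0.10777732508989762 ((582.4300537109375, 183.70086669921875), (66.3742904663086, 127.7156753540039), 31.667448043823242)
tilt [-0.00158094 -0.00056566  0.10777824]
hole 866 -0.011579456957864154 0.022613368657657788 -0.022633432100874203 0.010285747341677514 0.09645711134311069
cup rim ((453.20111083984375, 23.569751739501953), 26.217891693115234) 0.05236005849507447
([-0.0365, -0.1543, 0.0359], [0.001, 0.001, 0.001])
```

View pics/w6.png

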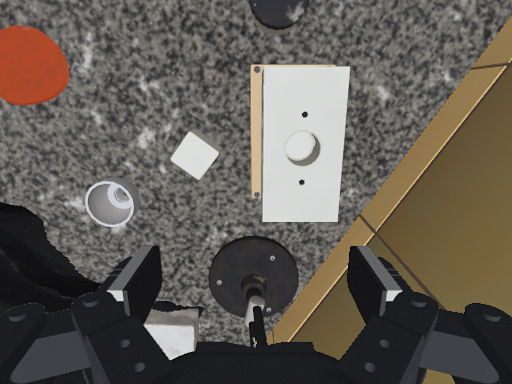

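Cover home: top at 107.8 mm, level, centred at (582.4, 183.7) mm, hole at (302,148). The metal cup is at (110,203). Fetching the cup.

Call:
move_arm:
  plan:
    - {"delta_pos": [-0.0113,-0.0488,0],"turn": [0,0,0],"fingers": 0}
    - {"delta_pos": [-0.0225,-0.0975,0.0125],"turn": [0,0,0],"fingers": 0}
    - {"delta_pos": [-0.035,-0.15,0.0375],"turn": [0,0,0],"fingers": 0}
    - {"delta_pos": [-0.0463,-0.1929,0.0625],"turn": [0,0,0],"fingers": 0}
    - {"delta_pos": [-0.0463,-0.1929,0.1125],"turn": [0,0,0],"fingers": 0}
    - {"delta_pos": [-0.0463,-0.1929,0.1438],"turn": [0,0,0],"fingers": 0}
    - {"delta_pos": [-0.0463,-0.1929,0.1438],"turn": [0,0,0],"fingers": 0}
    - {"delta_pos": [-0.0463,-0.1929,0.1438],"turn": [0,0,0],"fingers": 0}

```text
clock: 26.38
position: [0.4537, 0.0246, 0.1211]
ee_rot: [0.486, 0.874, 0.0, 0.0]
ft_force: [0.1, -0.7, -0.2]
grip_width: 1.0
grasp_force: 0.0
```

Run:
```python
from h import *
o=get_obs();print(o['joint_pos'].round(3),o['position'],o['ft_force'])
c=camera('wrist');P=pts(c,o);T=inhand(c,o)
m=(abs(P[...,2]-.05)<.003)&(c['range_z']>.05)&(np.hypot(T[...,0],T[...,1])<.036)
print('rim',cv2.minEnclosingCircle((T[m][:,:2]*1000).astype(np.float32)),np.median(P[m][:,2]),T[m].min(0),T[m].max(0))
print(rel((.4531,.0238,.034),31.7))
```

```text
[ 0.856  0.199 -1.071  1.997  0.2    1.057  0.251] [0.45368494 0.02462301 0.1210815 ] [ 0.10913072 -0.71731487 -0.24908019]
rim ((-0.02940390445291996, -1.03904128074646), 26.073423385620117) 0.04953871165832982 [-0.02548426 -0.02701385  0.06898874] [0.02580109 0.02423385 0.07403766]
([-0.0001, -0.0011, 0.0873], [0.001, 0.0, 0.003])
```

To row units: 0.0865 m / 0.8 = 0.1081, -0.001 m / 0.8 = -0.0013.

Call:
move_arm:
  plan:
    - {"delta_pos": [0,-0.0013,0.0313],"turn": [0,0,0],"fingers": 0}
    - {"delta_pos": [0,-0.0013,0.0688],"turn": [0,0,0],"fingers": 0}
    - {"delta_pos": [0,-0.0013,0.0975],"turn": [0,0,0],"fingers": 0}
    - {"delta_pos": [0,-0.0013,0.1081],"turn": [0,0,0],"fingers": 0}
    - {"delta_pos": [0,-0.0013,0.1081],"turn": [0,0,0],"fingers": 0.2}
    - {"delta_pos": [0,-0.0013,0.1081],"turn": [0,0,0],"fingers": 0.32}
    - {"delta_pos": [0,-0.0013,0.1081],"turn": [0,0,0],"fingers": 0.4}
    - {"delta_pos": [0,-0.0013,0.1081],"turn": [0,0,0],"fingers": 0.6}
    - {"delta_pos": [0,-0.0013,0.1081],"turn": [0,0,0],"fingers": 0.6}
    - {"delta_pos": [0,-0.0013,0.1081],"turn": [0,0,0],"fingers": 0.6}
    - {"delta_pos": [0,-0.0013,0.1081],"turn": [0,0,0],"fingers": 0.6}
  force: 40

```text
clock: 27.8
position: [0.4531, 0.0231, 0.0349]
ee_rot: [0.486, 0.874, 0.0, 0.001]
ft_force: [-1.9, -0.5, 9.0]
grip_width: 0.588
grasp_force: 39.8
```

```bash
python3 -c "
from h import *
print(rel((.453,.0238,.20),31.7),rel((.5824,.1837,.20),31.7))"
```

```text
([0.0004, 0.0004, -0.1651], [0.001, 0.002, 0.001]) ([0.0681, 0.1946, -0.165], [0.001, 0.002, 0.001])
```

To row units: 0.1946 m / 0.8 = 0.2433, -0.035 m / 0.8 = -0.0438.

Call:
move_arm:
  plan:
    - {"delta_pos": [0,0,-0.01],"turn": [0,0,0],"fingers": 0.6}
    - {"delta_pos": [0,0,-0.0438],"turn": [0,0,0],"fingers": 0.6}
    - {"delta_pos": [0,0,-0.1],"turn": [0,0,0],"fingers": 0.6}
    - {"delta_pos": [0,0,-0.1625],"turn": [0,0,0],"fingers": 0.6}
    - {"delta_pos": [0.0075,0.0225,-0.2],"turn": [0,0,0],"fingers": 0.6}
    - {"delta_pos": [0.025,0.0688,-0.2],"turn": [0,0,0],"fingers": 0.6}
    - {"delta_pos": [0.0438,0.125,-0.2],"turn": [0,0,0],"fingers": 0.6}
    - {"delta_pos": [0.0625,0.1813,-0.2],"turn": [0,0,0],"fingers": 0.6}
    - {"delta_pos": [0.0775,0.2225,-0.2],"turn": [0,0,0],"fingers": 0.6}
    - {"delta_pos": [0.085,0.2433,-0.2],"turn": [0,0,0],"fingers": 0.6}
    - {"delta_pos": [0.085,0.2433,-0.2],"turn": [0,0,0],"fingers": 0.6}
    - {"delta_pos": [0.085,0.2433,-0.2],"turn": [0,0,0],"fingers": 0.6}

```text
clock: 29.3
position: [0.5815, 0.1828, 0.194]
ee_rot: [0.487, 0.874, -0.0, 0.0]
ft_force: [-0.5, -0.5, -1.5]
grip_width: 0.589
grasp_force: 41.9
```

Run:
```python
from h import *
o=get_obs();print(o['joint_pos'].round(3),o['position'],o['ft_force'],o['grip_width'])
c=camera('wrist');P=pts(c,o);T=inhand(c,o);save(c,'w7.png')
m=(abs(T[...,2]+.0155)<.004)&(c['range_z']>.05)&(np.hypot(T[...,0],T[...,1])<.0275)
print('rim',cv2.minEnclosingCircle((T[m][:,:2]*1000).astype(np.float32)),np.median(T[m][:,2]),T[m].min(0),T[m].max(0))
q=T[m];print('plane',np.linalg.lstsq(np.c_[q[:,:2],np.ones(len(q))],q[:,2],rcond=None)[0])
print(rel((.5824,.1837,.131),31.7))
```

```text
[ 0.381  0.53  -1.031  1.528  0.461  1.347 -0.139] [0.58146169 0.18284759 0.19396068] [-0.47905092 -0.50876534 -1.53595167] 0.5887674087380943
rim ((0.28018781542778015, -0.11416622251272202), 27.44723129272461) -0.014344309899011816 [-0.02542972 -0.02557448 -0.01949168] [ 0.02713333  0.02527055 -0.01150038]
plane [-0.00615166 -0.0063693  -0.01429437]
([0.0006, 0.0013, 0.063], [-0.0, 0.001, 0.001])
```

View pics/w7.png

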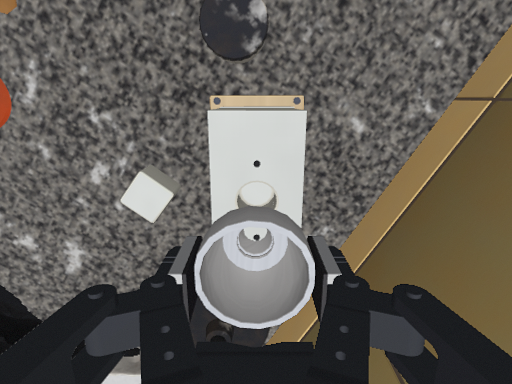

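The cup is held level at (255,265), above the cover's hole at (257,195).

To row units: 0.043 m / 0.8 = 0.0538, 0.0012 m / 0.8 = 0.0015, 0.001 rad / 1.5708 = 0.0006.

Call:
move_arm:
  plan:
    - {"delta_pos": [0.0003,0.0015,0],"turn": [0,0,0.0006],"fingers": 0.6}
    - {"delta_pos": [0.0003,0.0015,0.025],"turn": [0,0,0.0006],"fingers": 0.6}
    - {"delta_pos": [0.0003,0.0015,0.0463],"turn": [0,0,0.0006],"fingers": 0.6}
    - {"delta_pos": [0.0003,0.0015,0.0538],"turn": [0,0,0.0006],"fingers": 0.6}
    - {"delta_pos": [0.0003,0.0015,0.0538],"turn": [0,0,0.0006],"fingers": 0.6}
    - {"delta_pos": [0.0003,0.0015,0.0538],"turn": [0,0,0.0006],"fingers": 0.6}

```text
clock: 30.1
position: [0.5829, 0.1847, 0.1512]
ee_rot: [0.487, 0.874, 0.0, 0.0]
ft_force: [-0.2, 0.1, -1.0]
grip_width: 0.583
grasp_force: 41.9
```

```bash
python3 -c "
from h import *
print(rel((.5824,.1837,.131),31.7),get_obs()['ft_force'])"
```

```text
([-0.0005, -0.001, 0.0202], [0.001, 0.0, 0.001]) [-0.22554308  0.09356577 -1.04755804]
```

To row units: 0.0205 m / 0.8 = 0.0256, 0.0195 m / 0.8 = 0.0244.

Call:
move_arm:
  plan:
    - {"delta_pos": [-0.001,-0.001,0.0038],"turn": [0,0,0],"fingers": 0.6}
    - {"delta_pos": [-0.001,-0.001,0.01],"turn": [0,0,0],"fingers": 0.6}
    - {"delta_pos": [-0.001,-0.001,0.015],"turn": [0,0,0],"fingers": 0.6}
    - {"delta_pos": [-0.001,-0.001,0.0188],"turn": [0,0,0],"fingers": 0.6}
    - {"delta_pos": [-0.001,-0.001,0.0219],"turn": [0,0,0],"fingers": 0.6}
    - {"delta_pos": [-0.001,-0.001,0.0244],"turn": [0,0,0],"fingers": 0.6}
    - {"delta_pos": [-0.001,-0.001,0.0256],"turn": [0,0,0],"fingers": 0.6}
    - {"delta_pos": [-0.001,-0.001,0.0256],"turn": [0,0,0],"fingers": 0.6}

```text
clock: 31.1
position: [0.5825, 0.1834, 0.1313]
ee_rot: [0.487, 0.874, -0.0, 0.0]
ft_force: [-3.8, -1.8, 8.9]
grip_width: 0.59
grasp_force: 42.6
```

Contact came at the home height (0.1313 against 0.131). Releasing.

To row units: -0.12 m / 0.8 = -0.15, -0.08 m / 0.8 = -0.1.

Call:
move_arm:
  plan:
    - {"delta_pos": [0,0,0.0004],"turn": [0,0,0],"fingers": 0.6}
    - {"delta_pos": [0,0,-0.0006],"turn": [0,0,0],"fingers": 0.35}
    - {"delta_pos": [0,0,-0.0006],"turn": [0,0,0],"fingers": 0.2}
    - {"delta_pos": [0,0,-0.0006],"turn": [0,0,0],"fingers": 0.05}
    - {"delta_pos": [0,0,-0.0006],"turn": [0,0,0],"fingers": 0}
    - {"delta_pos": [0,0,-0.0125],"turn": [0,0,0],"fingers": 0}
    - {"delta_pos": [0,0,-0.05],"turn": [0,0,0],"fingers": 0}
    - {"delta_pos": [0,0,-0.1],"turn": [0,0,0],"fingers": 0}
    - {"delta_pos": [-0.025,-0.0375,-0.15],"turn": [0,0,0],"fingers": 0}
    - {"delta_pos": [-0.0375,-0.0875,-0.15],"turn": [0,0,0],"fingers": 0}
    - {"delta_pos": [-0.0375,-0.0875,-0.15],"turn": [0,0,0],"fingers": 0}
    - {"delta_pos": [-0.0375,-0.0875,-0.15],"turn": [0,0,0],"fingers": 0}

```text
clock: 32.6
position: [0.5389, 0.1212, 0.2508]
ee_rot: [0.487, 0.873, 0.0, 0.0]
ft_force: [-0.5, 0.2, -0.4]
grip_width: 0.999
grasp_force: 0.0
```

Run:
```python
from st import *
o,c,P=stack(.108,'w8.png')
d=P[...,:2]-[.5824,.1837];m=(np.hypot(d[...,0],d[...,1])<.035)&(P[...,2]>.142)&(P[...,2]<.155)&(c['range_z']>.05)
q=P[m];print('rim',cv2.minEnclosingCircle((q[:,:2]*1000).astype(np.float32)),np.median(q[:,2]),np.linalg.lstsq(np.c_[q[:,:2]-q[:,:2].mean(0),np.ones(len(q))],q[:,2],rcond=None)[0])
c=camera('scene');save(c,'s8.png');parts(c,pts(c))
im=cv2.imread('pics/s8.png')[120:300,80:320];cv2.imwrite('pics/s8c.png',cv2.resize(im,None,fx=3,fy=3,interpolation=cv2.INTER_CUBIC))
```

```text
[ 0.609  0.354 -1.116  1.601  0.323  1.388  0.013] [0.53894676 0.1211933  0.25081693] [-0.53650317  0.22796277 -0.40993628]
[307.  15.] 1758 zt 0.052 505.8 271.8 [54. 27.] 31.3
[460. 212.] 20579 zt 0.169 713.8 163.6 [ 5. 81.] 0.5
[332. 141.] 12786 zt 0.136 581.9 183.9 [51. 51.] 65.1
[226. 153.] 1324 zt 0.047 504.5 115.3 [38. 38.] 84.9
[ 39. 255.] 7385 zt 0.051 363.4 -120.0 [ 72. 152.] 50.1
[298. 295.] 8871 zt 0.100 676.5 22.4 [63. 77.] 89.5
[  7. 301.] 320 zt 0.032 360.3 -211.6 [ 5. 14.] 66.1
[193. 328.] 2070 zt 0.041 593.9 -118.6 [64. 66.] 28.1
top z 0.10782991056810257 ((582.2614135742188, 183.88763427734375), (66.65013885498047, 127.14579010009766), 31.761934280395508)
tilt [-0.00242838 -0.00057191  0.10774752]
hole 202 -0.00628807978086259 0.011575217917925661 -0.010375188393454197 0.006393785855980907 0.09909648854353907
rim ((582.1110229492188, 183.89862060546875), 26.044931411743164) 0.1454149245763275 [-0.00898075 -0.00156285  0.14522795]
[228. 119.] 44101 zt 0.167 616.8 -129.1 [1290.  213.] 89.2
[262. 121.] 622 zt 0.042 597.6 -129.5 [64. 93.] 29.4
[226. 181.] 348 zt 0.047 502.2 114.7 [40. 42.] 83.2
[175. 222.] 604 zt 0.053 497.5 283.5 [54. 54.] 23.9
[130. 330.] 2129 zt 0.048 381.2 470.1 [85. 35.] 14.5
```

View pics/s8c.png

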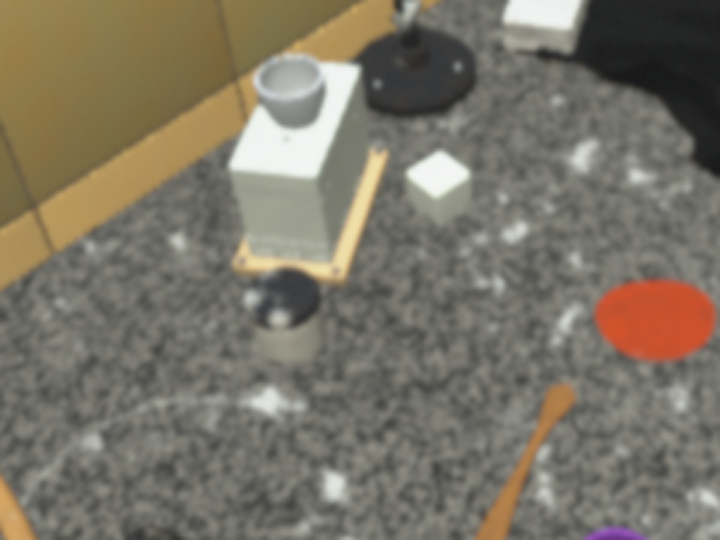

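The crop shows the closed stack, with the cup upright in the cover at (290,90). Its rim is at 145.4 mm, against 146 expected. The square core (438,185), pot (287,315) and key block have not moved.

```bash
python3 -c "
from h import *
print(hand_in())"
```

```text
the job is handed in; nothing more can be done
None
```

The mould is assembled and handed in at about 33 s on the robot clock: core, body block, cover and pouring cup each measured home in that order, and the square core, keyed block and pigment pot measured in their original places.

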